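Lever a coffee machine into its foot cups

TASK

The heavy coffee machine has ended up with its two front feet perched on the rims of its rubber foot cups. With the pry bar that is already set over the wooden block, lever the machine's front up until both front feet are clear of the rims, swing it across on the bar and lower it gently so that each front foot sits fully down in its own cup, then draw the bar right out from under the machine and lay it down. Move the machine with the bar only, do not tip it far back, let it drop or strain the bar against it, and leave the canisters and the mug alone.

Things in the scene. Friction and masses are not known exactly. Their poses are not given: they have to be found in the camera images.
- machine: Cream coffee machine, 8 to 10 kg, 280 (x) x 306 (y) x 330 mm high. Origin on the worktop midway between its two rear glides; y to its rear, z up. Two polished round steel rear glides (x +-118, y 0) slide easily on the worktop; two front feet at x +-118, y -260. Starts yawed 3.5 to 5 deg more than the cups; turning it back about its rear glides brings both feet over their cups. Centre of mass near y -100
- foot_left (a point): centre of the sole of the machine's front foot on its -x side (nearer the robot): black, 26 mm diameter, bevelled to 20 mm at the sole; belongs in cup_left. Height of this point: 9 mm on a cup rim, 2 mm fully down in a cup. Starts 16 to 27 mm from the cup's centre, mostly towards the cups' +x
- foot_right (a point): the same for the front foot on the machine's +x side (farther from the robot); belongs in cup_right
- front_edge (a point): middle of the machine's bottom front edge, at machine (0, -276, 24) mm; the edge is straight, 280 mm long, along the machine's x. The bar bears up against this edge; it is about 24 mm up once the feet are in the cups
- cups: pair of low black rubber foot cups stuck to the worktop, 236 mm apart along x, origin on the worktop midway between them, y towards the machine's rear. Each: inner radius 18, outer radius 26, rim 9 mm high, floor 2 mm thick
- cup_left (a point): centre of the floor (2 mm up) of the cup at x = -118 mm of the pair, nearer the robot
- cup_right (a point): centre of the floor of the cup at x = +118 mm
- block: loose oak fulcrum block 90 (x) x 50 (y) mm, its top a half-round ridge along its x, 38 mm high; origin under its centre. It stands about 80 mm in front of the machine's bottom front edge
- block_top (a point): middle of the block's ridge, 38 mm up. The bar rocks, swivels and can slide on it. Block to machine edge about 80 mm, block to bar grip 250 mm: the edge rises about a third of what the grip goes down, and goes sideways a quarter or less of what the grip swings the other way, as the loaded bar creeps on the ridge. At the grip, lifting takes about 5 to 10 N down, swinging 2 to 6 N
- bar: loose flat steel pry bar 420 mm long, 26 wide, 8 thick, 0.65 kg. y runs along it to the forked tip (tip y +115, butt y -305), z up through its thickness, origin on its underside where it lies on the block at the start. It starts on the block's ridge, sloping up to the grip end about 80 mm in the air, its last 30 to 40 mm under the machine, upper face against the bottom front edge
- bar_grip (a point): centre of the bar's black rubber grip, 28 wide x 18 thick x 110 mm long (bar y = -195 to -305), 250 mm from the bar's origin: take it here from above, across its width
- bar_tip (a point): end of the bar's forked tip (36 mm wide, 5 mm thick at the end)
- canister_a: white ceramic canister with wooden lid, 98 mm diameter, 99 mm high, origin under its centre; leave alone
- canister_b: a second such canister; leave alone
- mug: white mug 80 mm diameter, 90 mm high, origin under its centre; leave alone

How it is judged:
By the outcome, as a careful person would: the job done as asked, in the order asked, and still so for the second after the job is handed in, with the robot touching nothing.
It also fails if it takes over 72 s, if anything falls off the work surface, if the arm or the gripper's body presses on something with over 40 N, if the wrist force passes 120 N, or if a joint passes its speed limit or range.

ROBOT

A 6-joint arm with a two-finger parallel gripper is mounted at the origin on the work surface. World frame = base frame: x ahead of the robot, y to its left, z up, the work surface at z = 0. Lengths are in m, angles in degrees, forces in N, time in s.
With the tool pointing down it reaches from about 0.3 to 0.75 m from the base axis. Payload 8.5 kg.
Tool frame: the origin (TCP) lies at the very end of the fingers, on their centre line; the grasp point (between the pads) lies 19 mm behind it; z points along the fingers, y is the line along which they close (so a half turn about z gives the same grasp; the last joint's range is limited). The gripper opens to 85 mm and grips with 20 to 120 N. Pads are 22 mm wide; open, the fingers measure 114 mm over their backs; the gripper's body (76 mm by 85 mm) begins 54 mm behind the grasp point. The pads swing forward as they close: fully open they stand 13 mm farther back than shut.
Start: joints at [58.425, 21.807, 74.336, -0, 83.858, -12.336], TCP at [0.181, 0.519, 0.197] pointing down, gripper open.
Joint ranges: [-178.18, 178.18], [-50.72, 133.34], [12.68, 142.11], [-81.47, 261.47], [9.98, 163.14], [-165.26, 165.26]. Speed limits (degrees/s): [136.94, 136.94, 180, 180, 180, 180].

INTERFACE

Orientations are given as a 3x3 rotation matrix whose columns are the frame's x, y, z axes.
In Python, from rig import env gives the robot as it stands.
- The arm moves only by the tool move_arm, never from a script. Its argument "plan" is a list of rows, each a list of 7 numbers: the turn, a rotation vector about the tool's x, y, z in degrees, then the shift along the tool's x, y, z in cm, then the gripper command: -1 is shut, 1 is fully open, values between are in proportion. In form: [[ax, ay, az, tx, ty, tz, jaw], ...]. A call has 1 to 5 rows; each row is the pose to reach, as a shift and turn from the pose commanded when the call began, along the tool's axes at that moment; what a row does not reach only later rows make up. A row lasts 1/10 s, in which the tool goes at most 50 mm and 8.59 degrees, less where a joint would pass 70% of its speed; a pose out of reach is approached as far as the arm can. A call with a gripper value outside its range is refused whole. The fingers move at their own pace and stop on an object; "squeeze" is the grip in N (left out, the last holds). Time passes only in rows, so rows that repeat a pose let the fingers close. It gives the time, the measured TCP pose, the force, the opening and the grip force at its end, in the units of the state.
- env.observe(): the state, without advancing time (a new reading comes with each control period).
- env.get_image(name): name is "scene" or "top" or "wrist"; returns a dict with "color" (420x560x3 uint8, red, green, blue), "fov_y" (degrees; the focal length in pixels is half the picture's height over the tangent of half this angle, whatever the lens; pixels are square), "cx", "cy" (the principal point, pixels), "R" (3x3) and "t" (3): a world point X has camera coordinates R X + t. Camera axes: x right, y down, z forward; pixel columns grow to the right and rows downward; lengths in m; the calibration is good to about 2 mm. A picture is of the moment at which its call begins. There is no depth.
- env.close_job(): hands the job in; it is judged then, once.
Trained networks look in a picture, given as the dict that the camera call returned (one of the last four; its "shot" number tells which), for a name from the list of things; names that differ only in an ending like _2 or _b are one class to them, and where a whole thing is asked for, a point or a joint stands for the part that bears it (a point fixed in the world has none). Each returns a list of dicts, best first, with "conf" (0 to 1); they miss things now and then, are a little off and sometimes report something else, mostly with a low value. They report only what shows in the picture. A call takes as long as a camera call.
- env.outline_of(target, picture): "mask" (420x560 bool, what is visible of it) and "bbox" ([centre column, centre row, width, height] in pixels, round what is visible of it).
- env.tip_of(target, picture): "pixel" ([column, row] in pixels: a listed point, or the origin of a listed thing).
The state is a dict: "time_s": time; "q": joint angles; "qvel": joint speeds; "joint_efforts": joint torques, N m; "position": TCP position; "tool_rot": TCP orientation; "ft_force": force on the tool from outside, world axes, zero at the start; "wrist_torque": the same for the moment, N m; "grip_width": finger opening in m; "gripper_force": force on a finger pad.
Only numpy, scipy, OpenCV 4.12 (cv2) and the standard library are available. Lean on these libraries where they do the work, as an engineer would, in place of code of your own. Each camera call takes 0.05 s, during which the arm holds its last target. There are 200 camera calls.

## Working session

There is one attempt and no reset: what is moved stays moved. The work goes in short steps, Python scripts to look and compute and a tool call to move; the robot and the scene stay as the last step left them, time stands still between calls to the robot, and variables do not carry over. Pictures are saved under pics/ and viewed, at most 10 in all, crops included, and the job is handed in when it is done.

Besides the shell and the picture viewer there is one more tool, called after "Request:" as name(argument=value, ...) on one line, values as JSON. move_arm: Moves the arm, as the interface text tells. Its arguments: {"type":"object","properties":{"plan":{"type":"array"},"squeeze":{"type":"number"}},"required":["plan"]}

```bash
ls; mkdir -p pics; cat > h.py <<'E'
import numpy as np, cv2
from rig import env
def ray(p,px):
    f=p["color"].shape[0]/2/np.tan(np.radians(p["fov_y"]/2))
    R=np.array(p["R"]);t=np.array(p["t"])
    d=R.T@np.array([(px[0]-p["cx"])/f,(px[1]-p["cy"])/f,1.]); return -R.T@t,d
def onz(p,px,z):
    c,d=ray(p,px); return c+d*(z-c[2])/d[2]
def tri(obs):
    A=np.zeros((3,3));b=np.zeros(3)
    for p,px in obs:
        c,d=ray(p,px);d=d/np.linalg.norm(d);M=np.eye(3)-np.outer(d,d);A+=M;b+=M@c
    X=np.linalg.solve(A,b)
    return X,[round(float(np.linalg.norm(np.cross(X-ray(p,px)[0],ray(p,px)[1]/np.linalg.norm(ray(p,px)[1])))*1000),1) for p,px in obs]
def save(p,n): cv2.imwrite("pics/"+n,cv2.cvtColor(p["color"],cv2.COLOR_RGB2BGR))
def tip(n,p):
    r=env.tip_of(n,p); return (np.array(r[0]["pixel"]),round(r[0]["conf"],2)) if r else (None,0)
E
python3 - <<'E'
from h import *
P={n:env.get_image(n) for n in ("scene","top","wrist")}
im=np.hstack([cv2.cvtColor(P[n]["color"],cv2.COLOR_RGB2BGR) for n in ("scene","top")])
save(P["scene"],"s0.png");save(P["top"],"t0.png")
np.set_printoptions(precision=4,suppress=True)
for n in P: print(n,ray(P[n],(280,210)))
Z=dict(foot_left=.009,foot_right=.009,front_edge=.031,cup_left=.002,cup_right=.002,block_top=.038,bar_grip=.08,bar_tip=.03,canister_a=0,mug=0,machine=0,block=0,bar=.04,cups=0)
for k,z in Z.items():
    o=[]
    for n in P:
        px,c=tip(k,P[n])
        if c>.3: o.append((P[n],px)); print(k,n,px,c,onz(P[n],px,z))
    if len(o)>1: print("   tri",tri(o))
s=env.observe();print(s["time_s"],s["ft_force"],s["tool_rot"],s["grip_width"])
E
```

```text
pics
scene (array([ 1.2276, -0.2646,  1.1609]), array([-0.4926,  0.2308, -0.8392]))
top (array([ 0.4743, -0.0001,  1.0868]), array([ 0.1203, -0.0069, -0.9929]))
wrist (array([0.103 , 0.5458, 0.3736]), array([ 0.2901, -0.1049, -0.9512]))
foot_left scene [297.  166.8] 0.83 [0.4215 0.1694 0.009 ]
foot_left top [220.2 284.6] 0.79 [0.4131 0.1477 0.009 ]
   tri (array([0.4169, 0.1589, 0.007 ]), [11.6, 11.6])
foot_right scene [329.2 219. ] 0.79 [0.6389 0.1742 0.009 ]
foot_right top [215.8 192.5] 0.78 [0.6527 0.1611 0.009 ]
   tri (array([0.6501, 0.1613, 0.0327]), [3.9, 3.9])
front_edge scene [305.4 190.8] 0.96 [0.5312 0.1454 0.031 ]
front_edge top [219.3 237.3] 0.89 [0.5334 0.1479 0.031 ]
   tri (array([0.5328, 0.1461, 0.0331]), [1.5, 1.5])
cup_left scene [287.4 164.9] 0.45 [0.3971 0.1467 0.002 ]
cup_left top [213.8 292.9] 0.84 [0.3916 0.165  0.002 ]
   tri (array([ 0.3882,  0.1597, -0.0128]), [7.8, 7.8])
cup_right scene [322.6 220.2] 0.72 [0.6312 0.1567 0.002 ]
cup_right top [214.  200.6] 0.75 [0.6322 0.1667 0.002 ]
   tri (array([ 0.631 ,  0.1624, -0.0003]), [4.8, 4.8])
block_top scene [2
[... 576 characters left out ...]
0.61 [ 0.7624 -0.08    0.    ]
   tri (array([ 0.735 , -0.2438,  0.2032]), [179.6, 179.6])
mug scene [116.2 254.3] 0.91 [ 0.499  -0.4359  0.    ]
mug top [446.1 248.7] 0.96 [ 0.5011 -0.4394  0.    ]
   tri (array([ 0.5014, -0.4363,  0.0048]), [1.2, 1.2])
block scene [278.6 203.8] 0.92 [0.5237 0.0599 0.    ]
block top [255.1 236.9] 0.8 [0.5355 0.0582 0.    ]
   tri (array([0.5342, 0.0563, 0.0168]), [1.1, 1.1])
bar scene [283.8 200.4] 0.68 [0.5429 0.0678 0.04  ]
bar top [251.8 237.4] 0.96 [0.532  0.0644 0.04  ]
   tri (array([0.5339, 0.0685, 0.0268]), [3.4, 3.4])
2.25 [ 0.8947  0.4455 -0.5151] [[-0.9441  0.3295  0.    ]
 [ 0.3295  0.9441 -0.    ]
 [-0.      0.     -1.    ]] 0.08532219917587933
```

View pics/s0.png

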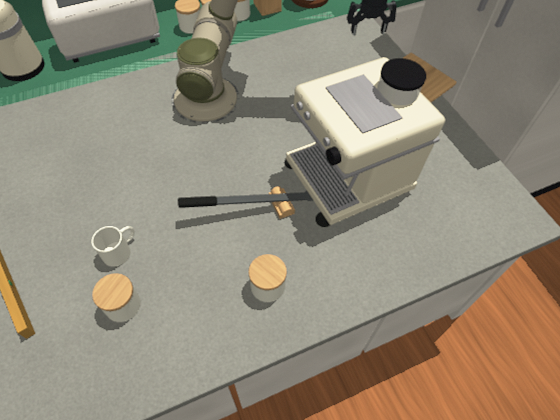

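View pics/t0.png

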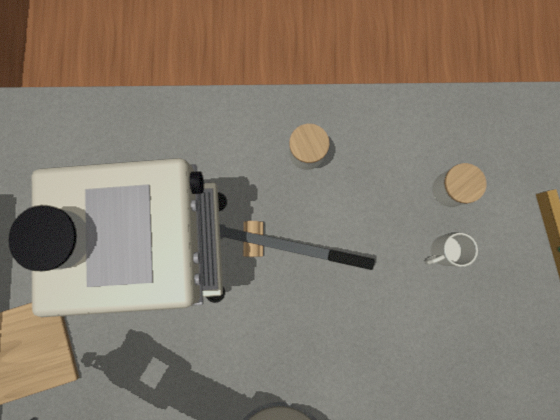

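```bash
cat >> h.py <<'E'
import json,os
from scipy.spatial.transform import Rotation as Rn
np.set_printoptions(precision=4,suppress=True)
def cmd():
    if os.path.exists("cmd.json"):
        d=json.load(open("cmd.json")); return np.array(d["p"]),np.array(d["R"])
    s=env.observe(); return np.array(s["position"]),np.array(s["tool_rot"])
def tool(az,pitch):
    # az: deg of tool y from world x; pitch>0: tool z leans toward -(tool x) (bar grip end high)
    y=np.array([np.cos(np.radians(az)),np.sin(np.radians(az)),0]);z=np.array([0,0,-1.]);x=np.cross(y,z)
    return np.column_stack([x,y,z])@Rn.from_euler("y",-pitch,degrees=True).as_matrix()
def rows(T,jaw=1,wp=True):
    """T: list of (pos,R); print rows in calls of 5, tracking the command"""
    p,R=cmd()
    for i in range(0,len(T),5):
        out=[]
        for q,S in T[i:i+5]:
            v=Rn.from_matrix(R.T@S).as_rotvec(degrees=True);s=R.T@(np.array(q)-p)*100
            out.append([round(float(a),2)+0. for a in (*v,*s)]+[jaw])
        print(out)
        r=np.array(out[-1]);p=p+R@(r[3:6]/100);R=R@Rn.from_rotvec(r[:3],degrees=True).as_matrix()
    json.dump(dict(p=p.tolist(),R=R.tolist()),open("cmd.json","w"))
def path(W,n):
    """W: list of (x,y,z,az,pitch); n: rows per leg"""
    T=[]
    for a,b,k in zip(W[:-1],W[1:],n):
        for i in range(1,k+1):
            v=np.array(a)+(np.array(b)-a)*i/k; T.append((v[:3],tool(v[3],v[4])))
    return T
E
python3 - <<'E'
from h import *
p,R=cmd(); print(p,np.abs(R-tool(70.76,0)).max())
rows(path([(*p,70.76,0),(.22,.34,.21,40,0),(.33,.10,.23,10,0),(.50,-.03,.24,-13,-25)],[4,6,5]))
p=env.get_image("top")
for px in ((309,143),(465,183)): print(onz(p,px,.099))
E
```

```text
[0.1812 0.5193 0.1973] 1.9820374516125133e-05
[[0.0, 0.0, 7.69, -2.39, -3.91, -0.32, 1], [0.0, 0.0, 15.38, -4.78, -7.82, -0.63, 1], [0.0, 0.0, 23.07, -7.17, -11.74, -0.95, 1], [0.0, 0.0, 30.76, -9.57, -15.65, -1.27, 1], [0.0, 0.0, 35.76, -12.62, -18.82, -1.6, 1]]
[[0.0, 0.0, 5.0, -4.32, -0.79, -0.33, 1], [0.0, 0.0, 10.0, -8.65, -1.59, -0.67, 1], [0.0, 0.0, 15.0, -12.98, -2.38, -1.0, 1], [0.0, 0.0, 20.0, -17.31, -3.17, -1.33, 1], [0.0, 0.0, 25.0, -21.64, -3.96, -1.67, 1]]
[[-0.2, 5.0, 4.6, -3.15, 2.89, -0.2, 1], [-0.8, 9.98, 9.18, -6.3, 5.79, -0.4, 1], [-1.81, 14.93, 13.72, -9.45, 8.68, -0.6, 1], [-3.21, 19.83, 18.21, -12.6, 11.58, -0.8, 1], [-5.02, 24.66, 22.63, -15.75, 14.48, -1.0, 1]]
[ 0.7583 -0.0792  0.099 ]
[ 0.656  -0.4531  0.099 ]
```

Request:
move_arm(plan=[[0.0, 0.0, 7.69, -2.39, -3.91, -0.32, 1], [0.0, 0.0, 15.38, -4.78, -7.82, -0.63, 1], [0.0, 0.0, 23.07, -7.17, -11.74, -0.95, 1], [0.0, 0.0, 30.76, -9.57, -15.65, -1.27, 1], [0.0, 0.0, 35.76, -12.62, -18.82, -1.6, 1]])

```text
time_s: 2.8
position: [0.2377, 0.2982, 0.2136]
tool_rot: [[-0.57, 0.821, 0.0], [0.821, 0.57, 0.0], [-0.0, 0.0, -1.0]]
ft_force: [1.0, -0.4, 0.1]
grip_width: 0.0861
gripper_force: 0.0
```

Request:
move_arm(plan=[[0.0, 0.0, 5.0, -4.32, -0.79, -0.33, 1], [0.0, 0.0, 10.0, -8.65, -1.59, -0.67, 1], [0.0, 0.0, 15.0, -12.98, -2.38, -1.0, 1], [0.0, 0.0, 20.0, -17.31, -3.17, -1.33, 1], [0.0, 0.0, 25.0, -21.64, -3.96, -1.67, 1]])

```text
time_s: 3.3
position: [0.3303, 0.0983, 0.2304]
tool_rot: [[-0.17, 0.985, 0.001], [0.985, 0.17, 0.0], [-0.0, 0.001, -1.0]]
ft_force: [1.5, 0.5, 0.0]
grip_width: 0.0855
gripper_force: 0.0
```

Request:
move_arm(plan=[[-0.2, 5.0, 4.6, -3.15, 2.89, -0.2, 1], [-0.8, 9.98, 9.18, -6.3, 5.79, -0.4, 1], [-1.81, 14.93, 13.72, -9.45, 8.68, -0.6, 1], [-3.21, 19.83, 18.21, -12.6, 11.58, -0.8, 1], [-5.02, 24.66, 22.63, -15.75, 14.48, -1.0, 1]])

```text
time_s: 3.8
position: [0.5015, -0.0318, 0.2403]
tool_rot: [[0.207, 0.973, 0.098], [0.881, -0.229, 0.414], [0.426, 0.001, -0.905]]
ft_force: [0.8, 0.7, 0.9]
grip_width: 0.0854
gripper_force: 0.0
```

```bash
python3 - <<'E'
from h import *
s=env.observe(); print(s["time_s"],s["position"],cmd()[0],s["q"]); print(np.array(s["tool_rot"])-cmd()[1])
p=env.get_image("wrist"); save(p,"w1.png")
c,d=ray(p,(280,210));print(c,d,p["fov_y"])
for k,z in dict(foot_left=.009,foot_right=.009,front_edge=.031,cup_left=.002,cup_right=.002,block_top=.038,bar_tip=.03,bar_grip=.085).items():
    px,c=tip(k,p)
    if c>.2: print(k,px,c,onz(p,px,z))
E
```

```text
3.8 [ 0.5015 -0.0318  0.2403] [ 0.5  -0.03  0.24] [-31.5604  15.7995  80.8297  23.8569  91.5926 -19.4087]
[[ 0.0029 -0.0009  0.003 ]
 [-0.0021 -0.0039  0.0024]
 [ 0.003   0.0008  0.0014]]
[ 0.4992 -0.0337  0.4348] [ 0.028   0.1219 -0.9922] 58.33371606796157
foot_left [170.5 116. ] 0.92 [0.4115 0.1565 0.009 ]
foot_right [365.   60.3] 0.74 [0.6517 0.1712 0.009 ]
front_edge [271.9  93.3] 0.95 [0.532  0.1466 0.031 ]
cup_left [155.  113.3] 0.97 [0.3926 0.1671 0.002 ]
cup_right [347.1  80.2] 0.9 [0.6266 0.1549 0.002 ]
block_top [286.6 161.3] 0.81 [0.5295 0.065  0.038 ]
```

View pics/w1.png

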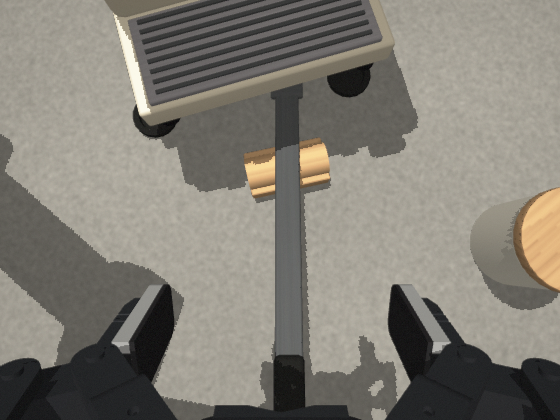

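```bash
cat > m.py <<'E'
from h import *
from scipy.optimize import least_squares
def cupfit(p,g0):
    """fit the cup outer circle (r 26) to the lower dark edge in the wrist picture"""
    g=cv2.cvtColor(p["color"],cv2.COLOR_RGB2GRAY); hsv=g<45
    f=p["color"].shape[0]/2/np.tan(np.radians(p["fov_y"]/2));R=np.array(p["R"]);t=np.array(p["t"])
    c=R@np.array([*g0,0])+t; u,v=f*c[0]/c[2]+p["cx"],f*c[1]/c[2]+p["cy"]
    P=[]
    for col in range(int(u-19),int(u+20)):
        colm=np.where(hsv[int(v-5):int(v+40),col])[0]
        if len(colm): P.append(onz(p,(col,int(v-5)+colm.max()+.5),.001)[:2])
    P=np.array(P)
    r=least_squares(lambda c:np.hypot(*(P-c).T)-.026,g0,loss="soft_l1",f_scale=.001)
    return r.x,len(P),np.median(abs(r.fun))*1000
if __name__=="__main__":
    p=env.get_image("wrist")
    L,R_=cupfit(p,[.393,.162]),cupfit(p,[.63,.16]);print(L,R_)
    d=R_[0]-L[0];print("cup dist",np.hypot(*d),"yaw",np.degrees(np.arctan2(d[1],d[0])))
    m=env.outline_of("machine",p)[0]["mask"]
    # lower boundary of the machine between columns 170 and 320 excluding the bar
    g=p["color"].astype(int); cream=(g.min(2)>120)&(g[...,0]-g[...,2]>12)
    pts=[]
    for c in list(range(180,262))+list(range(308,330)):
        r=np.where(m[:,c])[0]
        if len(r): pts.append(onz(p,(c,r.max()+.5),.031)[:2])
    pts=np.array(pts);k=np.polyfit(pts[:,0],pts[:,1],1);res=pts[:,1]-np.polyval(k,pts[:,0])
    print("edge yaw",np.degrees(np.arctan(k[0])),"y at .53",np.polyval(k,.53),res.std())
E
python3 m.py
```

```text
(array([0.3926, 0.1643]), 39, np.float64(0.24558667154519)) (array([0.6288, 0.1603]), 39, np.float64(0.313728196022621))
cup dist 0.2362566065317717 yaw -0.967608941542875
edge yaw 3.4773482946643575 y at .53 0.14888876812927876 0.0008369883453140004
```

```bash
python3 - <<'E'
from h import *
rows(path([(.50,-.03,.24,-13,-25),(.477,-.172,.15,-13,10)],[5]))
E
```

```text
[[0.0, -7.0, 0.0, -3.37, 0.19, 0.42, 1], [0.0, -14.0, 0.0, -6.73, 0.38, 0.84, 1], [0.0, -21.0, 0.0, -10.09, 0.57, 1.26, 1], [0.0, -28.0, 0.0, -13.46, 0.76, 1.68, 1], [0.0, -35.0, 0.0, -16.82, 0.95, 2.09, 1]]
```

Request:
move_arm(plan=[[0.0, -7.0, 0.0, -3.37, 0.19, 0.42, 1], [0.0, -14.0, 0.0, -6.73, 0.38, 0.84, 1], [0.0, -21.0, 0.0, -10.09, 0.57, 1.26, 1], [0.0, -28.0, 0.0, -13.46, 0.76, 1.68, 1], [0.0, -35.0, 0.0, -16.82, 0.95, 2.09, 1]])

```text
time_s: 4.85
position: [0.4772, -0.1728, 0.1503]
tool_rot: [[0.22, 0.975, -0.038], [0.959, -0.223, -0.175], [-0.179, 0.002, -0.984]]
ft_force: [0.1, -1.6, -0.8]
grip_width: 0.0856
gripper_force: 0.0
```

```bash
python3 - <<'E'
from h import *
s=env.observe(); print(s["position"],cmd()[0],s["ft_force"])
p=env.get_image("wrist"); save(p,"w2.png"); q=env.get_image("scene");t=env.get_image("top")
o=[]
for im in (p,q,t):
    px,c=tip("bar_grip",im); print(px,c)
    if c>.3: o.append((im,px)); print(onz(im,px,.085))
print(tri(o))
r=env.outline_of("bar",p)
print(r[0]["conf"],r[0]["bbox"])
m=r[0]["mask"]; ys,xs=np.where(m)
for row in range(30,420,30):
    x=xs[ys==row]
    if len(x): print(row,x.min(),x.max())
E
```

```text
[ 0.4772 -0.1728  0.1503] [ 0.477 -0.172  0.15 ] [ 0.1059 -1.602  -0.7651]
[281.3 198.6] 0.87
[ 0.4758 -0.1742  0.085 ]
[195.3 201.7] 0.68
[ 0.4748 -0.1791  0.085 ]
[213.1 190.6] 0.46
[0.6449 0.1564 0.085 ]
(array([ 0.5716, -0.0441,  0.3233]), [70.4, 161.5, 163.8])
0.79 [279.4, 138.6, 44.6, 277.1]
30 257 301
60 258 300
90 258 300
120 257 300
150 257 300
180 258 300
210 258 299
240 259 299
270 261 297
```

View pics/w2.png

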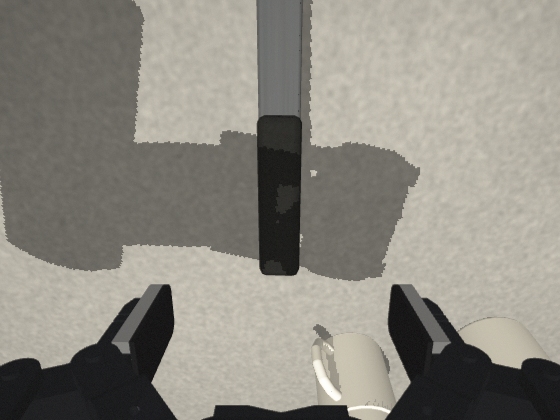

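```bash
python3 - <<'E'
from h import *
p=env.get_image("wrist")
for zc in (.08,.085,.09,.095):
  for sl in (.14,.17,.2):
    z1=zc+.0085-.055*sl; z2=zc+.0085+.055*sl
    a=onz(p,(279.5,115.5),z1);b=onz(p,(279.5,274.5),z2)
    print(zc,sl,np.linalg.norm(a-b),(a+b)/2, np.degrees(np.arctan2((a-b)[0],(a-b)[1])))
# consistency: origin at (.5295,.065,.038)
E
```

```text
0.08 0.14 0.11028903432815935 [ 0.4749 -0.1729  0.0885] 13.097651300228778
0.08 0.17 0.10914167856495106 [ 0.475  -0.1725  0.0885] 13.096830847914292
0.08 0.2 0.10810907101066543 [ 0.4751 -0.1721  0.0885] 13.09598433846026
0.085 0.14 0.10768864969215991 [ 0.4755 -0.1705  0.0935] 13.09756461707382
0.085 0.17 0.10655472937397262 [ 0.4756 -0.17    0.0935] 13.096722231546682
0.085 0.2 0.10553864580937718 [ 0.4757 -0.1696  0.0935] 13.09585241146493
0.09 0.14 0.1050895761042871 [ 0.476  -0.168   0.0985] 13.09747355328956
0.09 0.17 0.10396977569332924 [ 0.4761 -0.1676  0.0985] 13.096608035921076
0.09 0.2 0.10297106310775103 [ 0.4762 -0.1671  0.0985] 13.095713594591532
0.095 0.14 0.10249191330447478 [ 0.4766 -0.1655  0.1035] 13.097377768197783
0.095 0.17 0.10138697015522777 [ 0.4767 -0.1651  0.1035] 13.09648781982396
0.095 0.2 0.10040654097009276 [ 0.4768 -0.1647  0.1035] 13.095567333633268
```

```bash
python3 - <<'E'
from h import *
rows(path([(.477,-.172,.15,-13,10),(.4745,-.1748,.068,-13,9.5)],[4])+[((.4745,-.1748,.068),tool(-13,9.5))])
E
```

```text
[[0.0, 0.13, 0.0, 0.28, -0.04, 2.03, 1], [0.0, 0.25, 0.0, 0.55, -0.09, 4.07, 1], [0.0, 0.38, 0.0, 0.83, -0.13, 6.1, 1], [0.0, 0.5, 0.0, 1.1, -0.18, 8.13, 1], [0.0, 0.5, 0.0, 1.1, -0.18, 8.13, 1]]
```

Request:
move_arm(plan=[[0.0, 0.13, 0.0, 0.28, -0.04, 2.03, 1], [0.0, 0.25, 0.0, 0.55, -0.09, 4.07, 1], [0.0, 0.38, 0.0, 0.83, -0.13, 6.1, 1], [0.0, 0.5, 0.0, 1.1, -0.18, 8.13, 1], [0.0, 0.5, 0.0, 1.1, -0.18, 8.13, 1]])

```text
time_s: 5.75
position: [0.4734, -0.1744, 0.0666]
tool_rot: [[0.222, 0.974, -0.04], [0.961, -0.226, -0.158], [-0.163, -0.004, -0.987]]
ft_force: [0.6, 0.4, -0.4]
grip_width: 0.0852
gripper_force: 0.0
```

Request:
move_arm(plan=[[0, 0, 0, 0, 0, 0, 0.2], [0, 0, 0, 0, 0, 0, -0.3], [0, 0, 0, 0, 0, 0, -0.6], [0, 0, 0, 0, 0, 0, -1], [0, 0, 0, 0, 0, 0, -1]], squeeze=60)

```text
time_s: 6.25
position: [0.4746, -0.1748, 0.0684]
tool_rot: [[0.222, 0.974, -0.036], [0.961, -0.225, -0.161], [-0.165, 0.001, -0.986]]
ft_force: [-0.3, 0.4, 0.3]
grip_width: 0.0119
gripper_force: 0.0
```

Request:
move_arm(plan=[[0, 0, 0, 0, 0, 0, -1], [0, 0, 0, 0, 0, 0, -1]])

```text
time_s: 6.45
position: [0.4745, -0.1748, 0.0681]
tool_rot: [[0.222, 0.974, -0.037], [0.961, -0.225, -0.161], [-0.165, 0.0, -0.986]]
ft_force: [-0.8, -0.1, -0.0]
grip_width: -0.0
gripper_force: 0.0
```

```bash
python3 - <<'E'
from h import *
p=env.get_image("wrist"); q=env.get_image("scene"); 
f=cv2.resize(q["color"][140:260,150:350],None,fx=2.8,fy=2.8,interpolation=cv2.INTER_CUBIC)
im=np.hstack([cv2.resize(p["color"],(448,336)),f[:336,:352]]); cv2.imwrite("pics/c1.png",im[:,:,::-1])
E
```

```text
(no output)
```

View pics/c1.png

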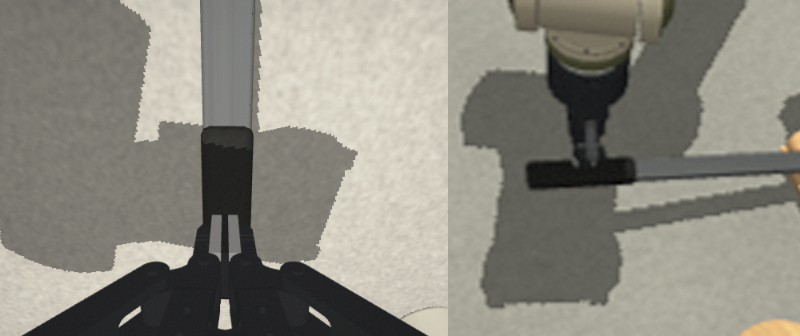

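```bash
python3 - <<'E'
from h import *
s=env.observe();p=env.get_image("wrist");R=np.array(p["R"]);t=np.array(p["t"])
f=210/np.tan(np.radians(p["fov_y"]/2))
T=np.array(s["position"]);Rt=np.array(s["tool_rot"])
for d in (0,-.013,-.019,-.03):
    c=R@(T+Rt[:,2]*d)+t; print(d,c[2],f*c[0]/c[2]+p["cx"],f*c[1]/c[2]+p["cy"])
g=cv2.cvtColor(p["color"],cv2.COLOR_RGB2GRAY).astype(int)
for row in (100,130,150,175,200,225,250):
    r=g[row]; d=np.abs(np.diff(r)); i=np.where(d>25)[0]; print(row,i)
m=env.outline_of("bar",p)[0]["mask"]; 
for row in (20,60,100,130,170,210,250): x=np.where(m[row])[0]; print(row,x.min() if len(x) else 0,x.max() if len(x) else 0)
for w in (60,62,64): 
    Z=f*.028/w; c,d=ray(p,(280,210)); d=R.T@np.array([0,(210-p["cy"])/f,1]); print(w,Z,c+d*Z)
E
```

```text
0 0.19310140913146495 283.79001231655883 252.7547383540575
-0.013 0.18076658314039967 284.01021136494626 264.0381855858131
-0.019 0.17507358652913876 284.12230685763257 269.7821866880184
-0.03 0.16463642607516046 284.3479498258943 281.3445914497179
100 [178 251 322]
130 [173 252 315 321]
150 [172 206 207 252 314 322]
175 [166 179 185 193 250 316 420]
200 [251 315 441]
225 [251 252 314 428]
250 [252 313 314 419]
20 250 318
60 251 317
100 252 315
130 253 314
170 250 316
210 251 315
250 253 313
60 0.17558877270410161 [ 0.4791 -0.1477  0.0733]
62 0.1699246187459048 [ 0.4797 -0.1451  0.0783]
64 0.16461447441009527 [ 0.4802 -0.1427  0.083 ]
```

```bash
python3 - <<'E'
from h import *
s=env.observe();T=np.array(s["position"]);Rt=np.array(s["tool_rot"])
out=[]
for n,(x0,y0,x1,y1) in dict(scene=(150,140,270,240),top=(290,200,410,300),wrist=(180,190,380,357)).items():
    p=env.get_image(n);R=np.array(p["R"]);t=np.array(p["t"]);f=210/np.tan(np.radians(p["fov_y"]/2))
    im=p["color"][y0:y1,x0:x1].copy();k=400/(x1-x0);im=cv2.resize(im,(400,int(k*(y1-y0))),interpolation=cv2.INTER_CUBIC)
    for d,col in ((0,(255,0,0)),(-.019,(0,255,0)),(-.054,(0,0,255))):
        c=R@(T+Rt[:,2]*d)+t;u=(f*c[0]/c[2]+p["cx"]-x0+.5)*k;v=(f*c[1]/c[2]+p["cy"]-y0+.5)*k
        cv2.circle(im,(int(u),int(v)),4,col,1);print(n,d,u/k+x0,v/k+y0)
    out.append(im[:300] if im.shape[0]>=300 else cv2.copyMakeBorder(im,0,300-im.shape[0],0,0,0))
a=np.vstack([np.hstack(out[:2]),np.hstack([out[2],np.zeros_like(out[2])])])
cv2.imwrite("pics/c2.png",a[:,:,::-1])
E
```

```text
scene 0 198.04046305082082 204.92302148951293
scene -0.019 198.23281592187163 201.11686318574095
scene -0.054 198.59942178461688 193.86269567019374
top 0 349.6453394856369 260.1616695537663
top -0.019 349.7031579110197 259.86370229473795
top -0.054 349.8155146114822 259.2846720314848
wrist 0 284.26517415724646 253.23484915753033
wrist -0.019 284.59651071535825 270.25840745496936
wrist -0.054 285.42729562928776 312.94284739575494
```

View pics/c2.png

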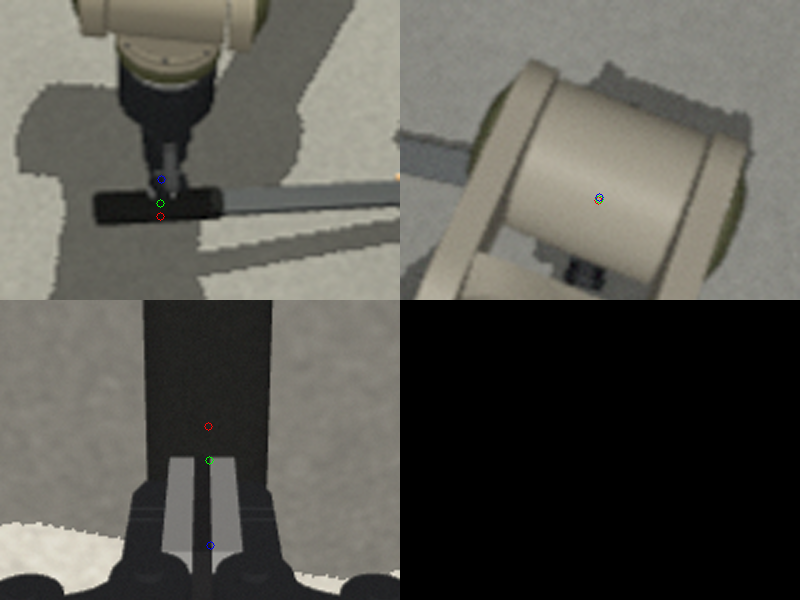

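Request:
move_arm(plan=[[0, 0, 0, 0, 0, 0, 1], [0, 0, 0, 0, 0, 0, 1], [0, 0, 0, 0, 0, 0, 1], [0, 0, 0, 0, 0, 0, 1], [0, 0, 0, 0, 0, 0, 1]])

```text
time_s: 7.3
position: [0.4745, -0.1748, 0.068]
tool_rot: [[0.222, 0.974, -0.037], [0.961, -0.225, -0.161], [-0.165, 0.0, -0.986]]
ft_force: [0.2, -0.2, -0.4]
grip_width: 0.0726
gripper_force: 0.0
```

Request:
move_arm(plan=[[0, 0, 0, 0, 0, 0.7, 1], [0, 0, 0, 0, 0, 1.4, 1], [0, 0, 0, 0, 0, 2.1, 1], [0, 0, 0, 0, 0, 2.7, 1], [0, 0, 0, 0, 0, 2.7, 1]])

```text
time_s: 7.8
position: [0.473, -0.1791, 0.0404]
tool_rot: [[0.222, 0.974, -0.039], [0.961, -0.225, -0.16], [-0.165, -0.002, -0.986]]
ft_force: [0.4, -0.1, 0.0]
grip_width: 0.0858
gripper_force: 0.0
```

```bash
python3 - <<'E'
from h import *
p,R=cmd(); p=p+R@[0,0,.027]; json.dump(dict(p=p.tolist(),R=R.tolist()),open("cmd.json","w"))
s=env.observe();print(s["position"],s["grip_width"],s["ft_force"])
a=env.get_image("wrist")["color"][140:400,120:440];b=env.get_image("scene")["color"][140:240,150:270]
im=np.hstack([cv2.resize(a,(480,390)),cv2.resize(b,(320,390))]);cv2.imwrite("pics/c3.png",im[:,:,::-1])
E
```

```text
[ 0.473  -0.1791  0.0404] 0.08581063009601306 [ 0.3836 -0.0706  0.0442]
```

View pics/c3.png

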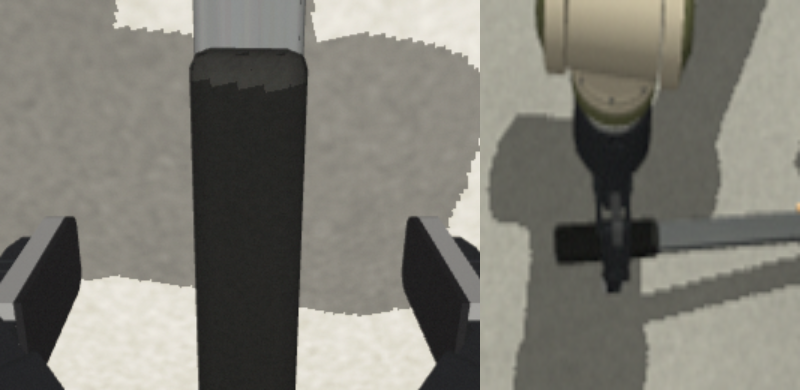

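Request:
move_arm(plan=[[0, 0, 0, 0, 0, 0, 0], [0, 0, 0, 0, 0, 0, -0.5], [0, 0, 0, 0, 0, 0, -1], [0, 0, 0, 0, 0, 0, -1], [0, 0, 0, 0, 0, 0, -1]], squeeze=60)

```text
time_s: 8.4
position: [0.4736, -0.1792, 0.0416]
tool_rot: [[0.222, 0.974, -0.037], [0.961, -0.225, -0.161], [-0.165, 0.001, -0.986]]
ft_force: [-1.1, 0.8, 1.8]
grip_width: 0.027
gripper_force: 62.1
```

Request:
move_arm(plan=[[0, 0, 0, 0, 0, 0, -1], [0, 0, 0, 0, 0, 0, -1]])

```text
time_s: 8.6
position: [0.4736, -0.1792, 0.0415]
tool_rot: [[0.222, 0.974, -0.037], [0.961, -0.225, -0.161], [-0.165, 0.0, -0.986]]
ft_force: [0.5, 0.9, 1.9]
grip_width: 0.0264
gripper_force: 62.1
```

```bash
cat >> h.py <<'E'
B=np.array([.5306,.0675,.0398])
def lev(az,pitch,B=B,back=0.):
    R=tool(az,pitch); return (B-(.25+back)*R[:,0]+.04*R[:,2],R)
def leg(a,b,n,B0=B,B1=B):
    return [lev(*(np.array(a)+(np.array(b)-a)*i/n),B=B0+(B1-B0)*i/n) for i in range(1,n+1)]
E
python3 - <<'E'
from h import *
print(cmd()[0],lev(-13,9.5)[0])
rows(leg((-13,9.5),(-13,4.5),10),-1)
E
```

```text
[ 0.4735 -0.1792  0.0414] [ 0.4736 -0.1792  0.0416]
[[0.0, 0.5, 0.0, 0.04, 0.02, 0.2, -1], [0.0, 1.0, 0.0, 0.07, 0.02, 0.42, -1], [0.0, 1.5, 0.0, 0.11, 0.02, 0.63, -1], [0.0, 2.0, 0.0, 0.15, 0.02, 0.85, -1], [0.0, 2.5, 0.0, 0.2, 0.02, 1.07, -1]]
[[0.0, 0.5, 0.0, 0.03, 0.0, 0.22, -1], [0.0, 1.0, 0.0, 0.07, 0.0, 0.43, -1], [0.0, 1.5, 0.0, 0.11, 0.0, 0.65, -1], [0.0, 2.0, 0.0, 0.15, 0.0, 0.87, -1], [0.0, 2.5, 0.0, 0.2, 0.0, 1.08, -1]]
```

Request:
move_arm(plan=[[0.0, 0.5, 0.0, 0.04, 0.02, 0.2, -1], [0.0, 1.0, 0.0, 0.07, 0.02, 0.42, -1], [0.0, 1.5, 0.0, 0.11, 0.02, 0.63, -1], [0.0, 2.0, 0.0, 0.15, 0.02, 0.85, -1], [0.0, 2.5, 0.0, 0.2, 0.02, 1.07, -1]])

```text
time_s: 9.1
position: [0.4741, -0.1791, 0.0309]
tool_rot: [[0.223, 0.974, -0.026], [0.967, -0.225, -0.119], [-0.122, 0.001, -0.993]]
ft_force: [-0.6, 2.4, 7.3]
grip_width: 0.0263
gripper_force: 62.6
```

Request:
move_arm(plan=[[0.0, 0.5, 0.0, 0.03, 0.0, 0.22, -1], [0.0, 1.0, 0.0, 0.07, 0.0, 0.43, -1], [0.0, 1.5, 0.0, 0.11, 0.0, 0.65, -1], [0.0, 2.0, 0.0, 0.15, 0.0, 0.87, -1], [0.0, 2.5, 0.0, 0.2, 0.0, 1.08, -1]])

```text
time_s: 9.6
position: [0.4748, -0.1787, 0.0202]
tool_rot: [[0.224, 0.975, -0.015], [0.971, -0.224, -0.077], [-0.078, 0.002, -0.997]]
ft_force: [1.7, 2.4, 8.9]
grip_width: 0.0264
gripper_force: 62.5
```

```bash
cat > look.py <<'E'
from h import *
import sys
s=env.observe();print(s["time_s"],"F",np.array(s["ft_force"]),"M",np.array(s["wrist_torque"]),"pos",np.array(s["position"]),"dcmd mm",(np.array(s["position"])-cmd()[0])*1000)
P={n:env.get_image(n) for n in ("scene","top")}
Z=dict(front_edge=.037,foot_left=.014,foot_right=.014,block_top=.038)
for k,z in Z.items():
    o=[]
    for n,p in P.items():
        px,c=tip(k,p)
        if c>.3: o.append((p,px)); print(k,n,px,c,onz(p,px,z))
    if len(o)==2: print("  tri",*tri(o))
if len(sys.argv)>1: save(P[sys.argv[2]],sys.argv[1])
E
python3 look.py
```

```text
9.6 F [1.7221 2.3604 8.9111] M [0.1405 0.1575 0.169 ] pos [ 0.4748 -0.1787  0.0202] dcmd mm [ 0.8836 -0.2917  0.6148]
front_edge scene [304.9 191.1] 0.59 [0.5353 0.1414 0.037 ]
front_edge top [218.3 239. ] 0.76 [0.5288 0.1495 0.037 ]
  tri [0.5285 0.1485 0.025 ] [2.8, 2.8]
foot_left scene [296.1 164.7] 0.88 [0.416  0.1685 0.014 ]
foot_left top [219.  285.3] 0.81 [0.4116 0.1501 0.014 ]
  tri [0.4148 0.1587 0.0158] [9.4, 9.4]
foot_right scene [327.5 217. ] 0.66 [0.6332 0.1709 0.014 ]
foot_right top [217.5 193.6] 0.85 [0.6489 0.1559 0.014 ]
  tri [0.6461 0.1562 0.0409] [4.4, 4.4]
block_top scene [277.5 199.7] 0.71 [0.5319 0.0521 0.038 ]
block_top top [250.7 238.6] 0.71 [0.5291 0.0673 0.038 ]
  tri [0.5275 0.0615 0.0281] [6.8, 6.8]
```

```bash
cat > track.py <<'E'
from h import *
import sys,pickle
def feats(ref,now):
    a=cv2.cvtColor(ref["color"],cv2.COLOR_RGB2GRAY);b=cv2.cvtColor(now["color"],cv2.COLOR_RGB2GRAY)
    m=np.zeros_like(a);m[162:312,35:190]=255
    pa=cv2.goodFeaturesToTrack(a,80,.01,4,mask=m)
    pb,st,_=cv2.calcOpticalFlowPyrLK(a,b,pa,None,winSize=(21,21),maxLevel=3)
    k=st[:,0]==1;A=np.array([onz(ref,x,.31)[:2] for x in pa[k,0]]);Bq=np.array([onz(now,x,.31)[:2] for x in pb[k,0]])
    M,inl=cv2.estimateAffinePartial2D(A*1000,Bq*1000,ransacReprojThreshold=1.5)
    return M,inl.sum(),len(A)
if sys.argv[1]=="ref":
    p=env.get_image("top");pickle.dump({k:p[k] for k in ("color","fov_y","cx","cy","R","t")},open("ref.pkl","wb"))
else:
    ref=pickle.load(open("ref.pkl","rb"));now=env.get_image("top")
    M,i,n=feats(ref,now);an=np.degrees(np.arctan2(M[1,0],M[0,0]));s=np.hypot(M[0,0],M[1,0])
    f=np.array([530.9,162.8]);g=M[:,:2]/s@f+M[:,2]-(1/s-1)*0
    c=np.array([515.1,422.3]);cc=M@np.append(c,1);Rm=M[:,:2]/s
    print("rot",an,"scale",s,"inl",i,n,"rear move",cc-c,"front mid now",cc+Rm@(f-c),"target [510.7 162.3]")
    s=env.observe();print(s["time_s"],"F",np.array(s["ft_force"]),"M",np.array(s["wrist_torque"]),"pos",np.array(s["position"]),"dcmd mm",(np.array(s["position"])-cmd()[0])*1000)
    for k,z in (("front_edge",.037),("block_top",.038),("bar_grip",.06)):
        px,c=tip(k,now)
        if c>.3: print(k,c,onz(now,px,z))
E
python3 track.py ref; python3 - <<'E'
from h import *
rows(leg((-13,4.5),(-3,4.5),10),-1)
E
```

```text
[[-0.07, 0.0, -1.0, 0.0, 0.44, 0.0, -1], [-0.15, 0.0, -1.99, 0.01, 0.88, 0.0, -1], [-0.23, 0.0, -2.99, 0.03, 1.32, 0.0, -1], [-0.31, 0.0, -3.99, 0.06, 1.76, 0.0, -1], [-0.39, 0.0, -4.98, 0.09, 2.2, 0.0, -1]]
[[-0.08, 0.0, -1.0, 0.01, 0.44, 0.0, -1], [-0.15, 0.0, -2.0, 0.02, 0.88, 0.0, -1], [-0.23, 0.0, -2.99, 0.04, 1.32, -0.01, -1], [-0.31, 0.0, -3.99, 0.06, 1.76, -0.01, -1], [-0.39, 0.0, -4.99, 0.1, 2.2, -0.01, -1]]
```

Request:
move_arm(plan=[[-0.07, 0.0, -1.0, 0.0, 0.44, 0.0, -1], [-0.15, 0.0, -1.99, 0.01, 0.88, 0.0, -1], [-0.23, 0.0, -2.99, 0.03, 1.32, 0.0, -1], [-0.31, 0.0, -3.99, 0.06, 1.76, 0.0, -1], [-0.39, 0.0, -4.98, 0.09, 2.2, 0.0, -1]])

```text
time_s: 10.65
position: [0.4952, -0.1828, 0.0198]
tool_rot: [[0.139, 0.99, -0.012], [0.987, -0.14, -0.078], [-0.079, -0.001, -0.997]]
ft_force: [-2.3, -2.1, 7.9]
grip_width: 0.0265
gripper_force: 62.6
```

```bash
python3 track.py now
```

```text
rot -0.5086908940778915 scale 1.0005315023791734 inl 62 80 rear move [-0.6473  1.3708] front mid now [527.9482 164.0408] target [510.7 162.3]
10.7 F [ 0.6056 -0.7134  8.8085] M [-0.149   0.4826 -0.5134] pos [ 0.4961 -0.1829  0.0199] dcmd mm [-21.362    1.5616   0.3503]
front_edge 0.94 [0.5295 0.1488 0.037 ]
block_top 0.69 [0.6433 0.1575 0.038 ]
```

Request:
move_arm(plan=[[-0.08, 0.0, -1.0, 0.01, 0.44, 0.0, -1], [-0.15, 0.0, -2.0, 0.02, 0.88, 0.0, -1], [-0.23, 0.0, -2.99, 0.04, 1.32, -0.01, -1], [-0.31, 0.0, -3.99, 0.06, 1.76, -0.01, -1], [-0.39, 0.0, -4.99, 0.1, 2.2, -0.01, -1]])

```text
time_s: 11.35
position: [0.5177, -0.1854, 0.0201]
tool_rot: [[0.054, 0.999, -0.003], [0.995, -0.054, -0.079], [-0.079, 0.001, -0.997]]
ft_force: [-1.0, -3.7, 7.3]
grip_width: 0.0266
gripper_force: 63.0
```

```bash
python3 track.py now; python3 - <<'E'
from h import *
rows(leg((-3,4.5),(2,4.5),5),-1)
E
```

```text
rot -1.3711019532559279 scale 0.9994460038161035 inl 58 80 rear move [-1.005   2.6921] front mid now [523.6812 165.1883] target [510.7 162.3]
11.4 F [ 2.3301 -1.8623  7.9353] M [-0.3138  0.1412 -0.8264] pos [ 0.5186 -0.1855  0.0202] dcmd mm [ 1.1902 -0.9833  0.6594]
front_edge 0.88 [0.527  0.1546 0.037 ]
block_top 0.68 [0.5299 0.0691 0.038 ]
[[-0.08, 0.0, -1.0, 0.0, 0.44, 0.0, -1], [-0.16, 0.0, -1.99, 0.01, 0.88, 0.0, -1], [-0.24, 0.0, -2.99, 0.03, 1.32, 0.0, -1], [-0.31, 0.0, -3.99, 0.06, 1.76, -0.01, -1], [-0.39, 0.0, -4.98, 0.09, 2.19, -0.01, -1]]
```

```bash
python3 - <<'E'
from h import *
import json
# re-track: last printed rows were not sent; restore command to lev(-3,4.5)
p,R=lev(-3,4.5); json.dump(dict(p=p.tolist(),R=R.tolist()),open("cmd.json","w"))
rows(leg((-3,4.5),(4,4.5),7,B,B+[0,-.003,0])[:5]+leg((4,4.5),(6,4.5),1)[:0],-1)
E
```

```text
[[-0.08, 0.0, -1.0, -0.04, 0.44, 0.0, -1], [-0.16, 0.0, -1.99, -0.07, 0.89, 0.01, -1], [-0.24, 0.0, -2.99, -0.09, 1.33, 0.01, -1], [-0.31, 0.0, -3.99, -0.11, 1.77, 0.01, -1], [-0.39, 0.0, -4.98, -0.12, 2.21, 0.01, -1]]
```

Request:
move_arm(plan=[[-0.08, 0.0, -1.0, -0.04, 0.44, 0.0, -1], [-0.16, 0.0, -1.99, -0.07, 0.89, 0.01, -1], [-0.24, 0.0, -2.99, -0.1, 1.33, 0.01, -1], [-0.31, 0.0, -3.99, -0.14, 1.77, 0.01, -1], [-0.39, 0.0, -4.98, -0.18, 2.21, 0.01, -1]])

```text
time_s: 12.05
position: [0.5395, -0.1865, 0.0196]
tool_rot: [[-0.033, 0.999, 0.003], [0.997, 0.033, -0.076], [-0.076, 0.0, -0.997]]
ft_force: [1.8, 7.1, 5.4]
grip_width: 0.0265
gripper_force: 63.7
```

```bash
python3 - <<'E'
from h import *
p,R=lev(-3,4.5)
p=p+R@[-.0018,.0221,.0001];R=R@Rn.from_rotvec([-.39,0,-4.98],degrees=True).as_matrix();json.dump(dict(p=p.tolist(),R=R.tolist()),open("cmd.json","w"))
print(p-lev(2,4.5)[0])
E
python3 track.py now
```

```text
[-0.     -0.0028  0.    ]
rot -0.07912082293931182 scale 1.002015884223166 inl 36 80 rear move [-2.1798  4.6904] front mid now [528.3619 167.4688] target [510.7 162.3]
12.1 F [4.1214 6.4097 5.822 ] M [ 0.7729 -0.0444 -1.2515] pos [ 0.5403 -0.1866  0.0197] dcmd mm [0.9148 0.8752 0.1466]
front_edge 0.81 [0.5187 0.1553 0.037 ]
block_top 0.58 [0.5291 0.0628 0.038 ]
```

```bash
cat > track.py <<'E'
from h import *
import sys,pickle
ref=pickle.load(open("ref.pkl","rb"));now=env.get_image("top")
a=cv2.cvtColor(ref["color"],cv2.COLOR_RGB2GRAY);b=cv2.cvtColor(now["color"],cv2.COLOR_RGB2GRAY)
m=np.zeros_like(a);m[158:318,28:196]=255
if len(sys.argv)>1: save(now,sys.argv[1])
best=None
c=np.array([515.1,422.3]);f=np.array([530.9,162.8])
for g in (-1,-2.,-3.,-4,-5):
    # guess: turn of the machine about its rear, expressed in pixels via 3 points at z=.31
    A=[];Q=[]
    Rg=Rn.from_euler("z",g,degrees=True).as_matrix()[:2,:2]
    F=210/np.tan(np.radians(now["fov_y"]/2));Rc=np.array(now["R"]);tc=np.array(now["t"])
    for px in ((40,170),(190,170),(110,300),(180,290)):
        X=onz(ref,px,.31);Y=np.append(c/1e3+Rg@(X[:2]-c/1e3),.31);k=Rc@Y+tc
        A.append(px);Q.append((F*k[0]/k[2]+now["cx"],F*k[1]/k[2]+now["cy"]))
    W=cv2.estimateAffinePartial2D(np.float32(A),np.float32(Q))[0].astype(np.float32)
    th=np.arctan2(W[1,0],W[0,0]);W[:,:2]=[[np.cos(th),-np.sin(th)],[np.sin(th),np.cos(th)]]
    try: cc,W=cv2.findTransformECC(a,b,W,cv2.MOTION_EUCLIDEAN,(3,100,1e-5),m,3)
    except cv2.error: continue
    if best is None or cc>best[0]: best=(cc,W)
cc,W=best
P=np.array([(x,y) for x in range(40,190,30) for y in range(165,310,30)],float)
A=np.array([onz(ref,q,.31)[:2] for q in P])*1e3;Q=np.array([onz(now,W[:,:2]@q+W[:,2],.31)[:2] for q in P])*1e3
M=cv2.estimateAffinePartial2D(A,Q)[0];s=np.hypot(M[0,0],M[1,0]);an=np.degrees(np.arctan2(M[1,0],M[0,0]))
c2=M[:,:2]@c+M[:,2]
print("ecc %.3f rot %.2f scale %.4f"%(cc,an,s),"rear move",c2-c,"front mid",c2+M[:,:2]/s@(f-c),"target [510.7 162.3] rot -4.45")
s=env.observe();print(s["time_s"],"F",np.array(s["ft_force"]),"M",np.array(s["wrist_torque"]),"pos",np.array(s["position"]),"dcmd mm",(np.array(s["position"])-cmd()[0])*1000)
for k,z in (("front_edge",.037),("block_top",.038)):
    px,cf=tip(k,now)
    if cf>.3: print(k,cf,onz(now,px,z))
E
python3 track.py t3.png
```

```text
ecc 0.996 rot -2.18 scale 0.9988 rear move [-2.7015  4.2229] front mid [518.315  166.6097] target [510.7 162.3] rot -4.45
12.3 F [3.6596 6.6154 6.3392] M [ 0.7663 -0.1619 -1.1185] pos [ 0.5404 -0.1866  0.02  ] dcmd mm [1.0046 0.8507 0.3712]
front_edge 0.91 [0.5225 0.1566 0.037 ]
block_top 0.97 [0.5317 0.0666 0.038 ]
```

View pics/t3.png

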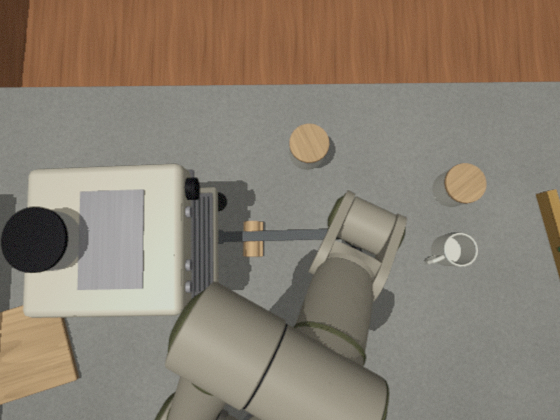

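```bash
python3 - <<'E'
from h import *
rows(leg((2,4.5),(6,4.5),5,B+[0,-.0028,0],B+[0,-.0075,0]),-1)
E
```

```text
[[-0.07, 0.0, -0.8, -0.09, 0.35, 0.01, -1], [-0.13, 0.0, -1.6, -0.18, 0.7, 0.02, -1], [-0.19, 0.0, -2.4, -0.26, 1.05, 0.02, -1], [-0.25, 0.0, -3.19, -0.34, 1.4, 0.03, -1], [-0.32, 0.0, -3.99, -0.41, 1.75, 0.04, -1]]
```

Request:
move_arm(plan=[[-0.07, 0.0, -0.8, -0.09, 0.35, 0.01, -1], [-0.13, 0.0, -1.6, -0.18, 0.7, 0.02, -1], [-0.19, 0.0, -2.4, -0.26, 1.05, 0.02, -1], [-0.25, 0.0, -3.19, -0.34, 1.4, 0.03, -1], [-0.32, 0.0, -3.99, -0.41, 1.75, 0.04, -1]])

```text
time_s: 12.9
position: [0.5557, -0.1877, 0.0186]
tool_rot: [[-0.103, 0.995, 0.004], [0.992, 0.103, -0.072], [-0.072, -0.003, -0.997]]
ft_force: [-1.6, 15.8, 4.3]
grip_width: 0.0265
gripper_force: 65.5
```

```bash
python3 track.py
```

```text
ecc 0.995 rot -2.75 scale 0.9984 rear move [-3.4352  4.144 ] front mid [514.9788 166.4846] target [510.7 162.3] rot -4.45
12.95 F [ 0.9816 15.1123  4.9424] M [ 1.9533  0.4674 -0.9516] pos [ 0.5563 -0.1878  0.0186] dcmd mm [-0.6677  3.1852 -0.8715]
front_edge 0.9 [0.5128 0.1502 0.037 ]
block_top 0.65 [0.5266 0.0656 0.038 ]
```

```bash
python3 - <<'E'
from h import *
rows(leg((6,4.5),(10,4.5),5,B+[0,-.0075,0],B+[0,-.0085,0]),-1)
E
```

```text
[[-0.06, 0.0, -0.8, -0.02, 0.35, 0.0, -1], [-0.12, 0.0, -1.6, -0.03, 0.7, 0.0, -1], [-0.18, 0.0, -2.39, -0.04, 1.05, 0.0, -1], [-0.25, 0.0, -3.19, -0.04, 1.4, 0.0, -1], [-0.31, 0.0, -3.99, -0.04, 1.75, 0.0, -1]]
```

Request:
move_arm(plan=[[-0.06, 0.0, -0.8, -0.02, 0.35, 0.0, -1], [-0.12, 0.0, -1.6, -0.03, 0.7, 0.0, -1], [-0.18, 0.0, -2.39, -0.04, 1.05, 0.0, -1], [-0.25, 0.0, -3.19, -0.04, 1.4, 0.0, -1], [-0.31, 0.0, -3.99, -0.04, 1.75, 0.0, -1]])

```text
time_s: 13.55
position: [0.5738, -0.1874, 0.019]
tool_rot: [[-0.172, 0.985, 0.011], [0.982, 0.172, -0.073], [-0.074, -0.001, -0.997]]
ft_force: [-0.4, 9.4, 4.9]
grip_width: 0.0267
gripper_force: 66.3
```

```bash
python3 track.py
```

```text
ecc 0.991 rot -3.41 scale 0.9980 rear move [-4.1155  3.5133] front mid [511.3158 165.8329] target [510.7 162.3] rot -4.45
13.6 F [ 2.0983 10.125   4.1306] M [ 1.168   0.2895 -1.1396] pos [ 0.5744 -0.1874  0.0191] dcmd mm [-0.0743  2.1559 -0.4626]
front_edge 0.6 [0.5118 0.1461 0.037 ]
block_top 0.57 [0.526 0.06  0.038]
```

```bash
python3 - <<'E'
from h import *
rows(leg((10,4.5),(12,4.5),5,B+[0,-.0085,0],B+[0,-.0125,0]),-1)
E
```

```text
[[-0.03, 0.0, -0.4, -0.08, 0.16, 0.01, -1], [-0.06, 0.0, -0.8, -0.15, 0.32, 0.01, -1], [-0.09, 0.0, -1.2, -0.23, 0.48, 0.02, -1], [-0.13, 0.0, -1.59, -0.3, 0.65, 0.02, -1], [-0.16, 0.0, -1.99, -0.38, 0.81, 0.03, -1]]
```

Request:
move_arm(plan=[[-0.03, 0.0, -0.4, -0.08, 0.16, 0.01, -1], [-0.06, 0.0, -0.8, -0.15, 0.32, 0.01, -1], [-0.09, 0.0, -1.2, -0.23, 0.48, 0.02, -1], [-0.13, 0.0, -1.59, -0.3, 0.65, 0.02, -1], [-0.16, 0.0, -1.99, -0.38, 0.81, 0.03, -1]])

```text
time_s: 14.2
position: [0.5814, -0.1871, 0.0182]
tool_rot: [[-0.206, 0.979, 0.012], [0.976, 0.206, -0.068], [-0.069, -0.003, -0.998]]
ft_force: [-1.8, 23.2, 3.2]
grip_width: 0.0265
gripper_force: 68.0
```

```bash
python3 track.py; python3 - <<'E'
from h import *
p=env.get_image("scene")
cv2.imwrite("pics/s4.png",cv2.resize(p["color"][100:270,180:430],(800,544),interpolation=cv2.INTER_CUBIC)[:,:,::-1])
E
```

```text
ecc 0.989 rot -3.75 scale 0.9979 rear move [-4.3188  3.4729] front mid [509.5936 165.7951] target [510.7 162.3] rot -4.45
14.25 F [-0.0544 19.8941  4.0494] M [ 2.819   0.5244 -1.4526] pos [ 0.5817 -0.1872  0.0182] dcmd mm [-1.357   4.7406 -1.3797]
front_edge 0.94 [0.5078 0.1524 0.037 ]
block_top 0.74 [0.5362 0.063  0.038 ]
```

View pics/s4.png

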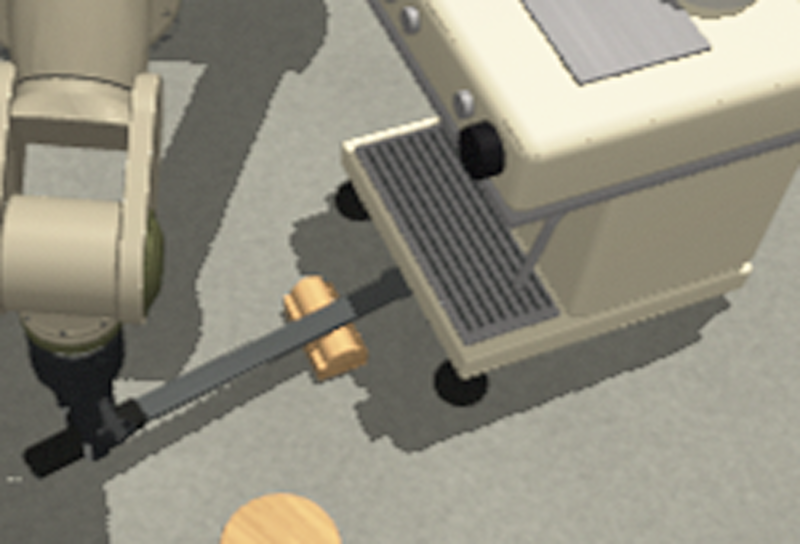

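```bash
cat > edge.py <<'E'
from h import *
import pickle
def edge(p,z):
    g=p["color"].astype(float); d=g[...,0]-g[...,2]
    pts=[]
    for r in range(195,290):
        row=d[r,196:240]; k=np.where(row>22)[0]
        if len(k):
            j=k.max(); c=196+j+.5
            pts.append(onz(p,(c,r),z)[:2])
    P=np.array(pts)
    for _ in range(4):
        k=np.polyfit(P[:,0],P[:,1],1);e=P[:,1]-np.polyval(k,P[:,0]);P=P[abs(e)<max(.0015,1.5*e.std())]
    return np.degrees(np.arctan(k[0])),np.polyval(k,.53),np.polyval(k,.5104),len(P),e.std()
ref=pickle.load(open("ref.pkl","rb"));now=env.get_image("top")
print("ref",edge(ref,.037));print("now",edge(now,.037))
E
python3 edge.py
```

```text
Traceback (most recent call last):
  File "edge.py", line 16, in <module>
    print("ref",edge(ref,.037));print("now",edge(now,.037))
                ~~~~^^^^^^^^^^
  File "edge.py", line 13, in edge
    k=np.polyfit(P[:,0],P[:,1],1);e=P[:,1]-np.polyval(k,P[:,0]);P=P[abs(e)<max(.0015,1.5*e.std())]
                 ~^^^^^
IndexError: too many indices for array: array is 1-dimensional, but 2 were indexed
```

```bash
python3 - <<'E'
import pickle;r=pickle.load(open("ref.pkl","rb"))["color"]
for k in (215,270): print(r[k,208:232].tolist())
E
```

```text
[[70, 68, 70], [61, 64, 62], [85, 86, 86], [101, 99, 100], [93, 90, 91], [111, 109, 99], [135, 130, 116], [122, 119, 106], [106, 102, 89], [96, 93, 84], [88, 89, 81], [86, 85, 83], [91, 91, 87], [85, 85, 81], [93, 92, 86], [91, 89, 85], [84, 84, 79], [85, 85, 82], [88, 88, 83], [86, 87, 82], [86, 85, 80], [86, 87, 83], [87, 87, 84], [87, 86, 80]]
[[88, 86, 86], [97, 93, 97], [87, 88, 89], [57, 58, 58], [73, 73, 76], [91, 90, 92], [94, 95, 96], [95, 94, 94], [114, 110, 101], [139, 134, 122], [122, 120, 106], [103, 100, 89], [96, 95, 82], [90, 92, 83], [85, 86, 79], [89, 91, 86], [87, 89, 83], [87, 85, 84], [82, 83, 78], [85, 85, 80], [85, 83, 80], [88, 88, 85], [88, 87, 83], [86, 85, 81]]
```

```bash
cat > edge.py <<'E'
from h import *
import pickle
def edge(p,z):
    g=cv2.GaussianBlur(p["color"],(1,5),0).astype(float); d=g[...,0]-g[...,2]
    pts=[]
    for r in list(range(200,222))+list(range(252,285)):
        w=np.clip(d[r,196:236]-9,0,None)
        if w.max()>4:
            j=w.argmax();s=slice(max(0,j-3),j+4);pts.append(onz(p,(196+(w[s]*np.arange(40)[s]).sum()/w[s].sum(),r),z)[:2])
    P=np.array(pts)
    for _ in range(5):
        k=np.polyfit(P[:,0],P[:,1],1);e=P[:,1]-np.polyval(k,P[:,0]);P=P[abs(e)<max(.0015,1.5*e.std())]
    return np.degrees(np.arctan(k[0])),np.polyval(k,.5318),np.polyval(k,.5104),len(P),e.std()
ref=pickle.load(open("ref.pkl","rb"));now=env.get_image("top")
a=edge(ref,.05);b=edge(now,.05)
print("ref",a,"now",b,"yaw change",b[0]-a[0],"edge-mid dy mm",1e3*(b[2]-a[1]),"(want -0.5)")
E
python3 edge.py
```

```text
ref (np.float64(3.3369083758467415), np.float64(0.15274306035732668), np.float64(0.1514953124789183), 55, np.float64(0.00038938402674461704)) now (np.float64(-0.9138749734800634), np.float64(0.15345735828171167), np.float64(0.1537987199533291), 38, np.float64(0.0002615225548418234)) yaw change -4.250783349326805 edge-mid dy mm 1.0556595960024284 (want -0.5)
```

```bash
cat > xm.py <<'E'
from h import *
import pickle
ref=pickle.load(open("ref.pkl","rb"));now=env.get_image("top")
for name,(x,y),h,z in (("knob",(196,184),13,.2),("corner",(211,190),14,.06),("hole",(200,200),12,.15)):
    best=(-1,)
    for a in np.arange(2,6.1,.5):
        for sg in (1,-1):
            W=cv2.getRotationMatrix2D((x,y),a*sg,1);t=cv2.warpAffine(ref["color"],W,(560,420),flags=cv2.INTER_CUBIC)[y-h:y+h+1,x-h:x+h+1]
            r=cv2.matchTemplate(now["color"][130:260,150:270],t,cv2.TM_CCOEFF_NORMED);_,v,_,l=cv2.minMaxLoc(r)
            if v>best[0]:
                sx=sy=0
                if 0<l[0]<r.shape[1]-1 and 0<l[1]<r.shape[0]-1:
                    q=r[l[1],l[0]-1:l[0]+2];sx=(q[0]-q[2])/2/(q[0]+q[2]-2*q[1]);q=r[l[1]-1:l[1]+2,l[0]];sy=(q[0]-q[2])/2/(q[0]+q[2]-2*q[1])
                best=(v,a*sg,150+l[0]+h+sx,130+l[1]+h+sy)
    print(name,best,"disp mm",(onz(now,best[2:],z)-onz(ref,(x,y),z))[:2]*1e3)
E
python3 xm.py
```

```text
knob (0.8704160451889038, np.float64(3.5), np.float32(198.3739), np.float32(194.02818)) disp mm [-22.0966  -5.4657]
corner (0.7903980612754822, np.float64(2.0), np.float32(213.0589), np.float32(195.4288)) disp mm [-13.8338  -5.3098]
hole (0.8959882855415344, np.float64(-4.5), np.float32(201.79881), np.float32(211.69362)) disp mm [-26.9492  -4.4568]
```

```bash
sed -i 's/m\[158:318,28:196\]=255/m[158:262,28:192]=255; m[205:270,8:80]=0; import_=0/' track.py; python3 track.py; python3 - <<'E'
from h import *
for n in ("scene","top"):
    p=env.get_image(n)
    for k,z in (("foot_left",.015),("foot_right",.015),("cup_left",.002),("cup_right",.002),("front_edge",.037)):
        px,c=tip(k,p)
        if c>.3: print(n,k,c,px,onz(p,px,z))
E
```

```text
ecc 0.996 rot -4.26 scale 0.9981 rear move [-2.2915  3.028 ] front mid [509.3009 165.3711] target [510.7 162.3] rot -4.45
14.6 F [ 0.0893 21.5377  3.789 ] M [ 2.7972  0.5356 -1.4457] pos [ 0.5818 -0.1872  0.0183] dcmd mm [-1.3276  4.6847 -1.2544]
front_edge 0.73 [0.5083 0.1514 0.037 ]
block_top 0.68 [0.5268 0.0625 0.038 ]
scene foot_left 0.65 [295.9 158.6] [0.3936 0.1781 0.015 ]
scene foot_right 0.88 [320.1 211.6] [0.6078 0.1588 0.015 ]
scene cup_left 0.67 [290.1 161.3] [0.387 0.161 0.002]
scene cup_right 0.76 [322.3 218.6] [0.6258 0.1585 0.002 ]
scene front_edge 0.65 [304.6 185. ] [0.5143 0.1504 0.037 ]
top foot_right 0.78 [216.9 199.9] [0.6321 0.1572 0.015 ]
top cup_left 0.4 [447.3 185.5] [ 0.6676 -0.4506  0.002 ]
top cup_right 0.69 [215.7 201.8] [0.629  0.1622 0.002 ]
top front_edge 0.68 [217.1 246.6] [0.5096 0.1524 0.037 ]
```

```bash
python3 - <<'E'
from h import *
C=B+[0,-.0085,0]
rows(leg((12,4.5),(12,4.5),2,B+[0,-.0125,0],C)+leg((12,4.5),(12,11.0),13,C,C),-1)
E
```

```text
[[0.0, 0.0, 0.0, 0.2, 0.04, -0.02, -1], [0.0, 0.0, 0.0, 0.39, 0.08, -0.03, -1], [0.0, -0.5, 0.0, 0.36, 0.08, -0.25, -1], [0.0, -1.0, 0.0, 0.33, 0.08, -0.47, -1], [0.0, -1.5, 0.0, 0.3, 0.08, -0.69, -1]]
[[0.0, -0.5, 0.0, -0.04, 0.0, -0.22, -1], [0.0, -1.0, 0.0, -0.07, 0.0, -0.43, -1], [0.0, -1.5, 0.0, -0.1, 0.0, -0.65, -1], [0.0, -2.0, 0.0, -0.13, 0.0, -0.87, -1], [0.0, -2.5, 0.0, -0.15, 0.0, -1.09, -1]]
[[0.0, -0.5, 0.0, -0.04, 0.0, -0.22, -1], [0.0, -1.0, 0.0, -0.07, 0.0, -0.44, -1], [0.0, -1.5, 0.0, -0.1, 0.0, -0.66, -1], [0.0, -2.0, 0.0, -0.13, 0.0, -0.88, -1], [0.0, -2.5, 0.0, -0.15, 0.0, -1.1, -1]]
```

Request:
move_arm(plan=[[0.0, 0.0, 0.0, 0.2, 0.04, -0.02, -1], [0.0, 0.0, 0.0, 0.39, 0.08, -0.03, -1], [0.0, -0.5, 0.0, 0.36, 0.08, -0.25, -1], [0.0, -1.0, 0.0, 0.33, 0.08, -0.47, -1], [0.0, -1.5, 0.0, 0.3, 0.08, -0.69, -1]])

```text
time_s: 15.8
position: [0.5831, -0.1875, 0.0262]
tool_rot: [[-0.205, 0.978, 0.022], [0.973, 0.207, -0.101], [-0.103, 0.0, -0.995]]
ft_force: [1.7, 5.6, 3.1]
grip_width: 0.0263
gripper_force: 66.1
```

Request:
move_arm(plan=[[0.0, -0.5, 0.0, -0.04, 0.0, -0.22, -1], [0.0, -1.0, 0.0, -0.07, 0.0, -0.43, -1], [0.0, -1.5, 0.0, -0.1, 0.0, -0.65, -1], [0.0, -2.0, 0.0, -0.13, 0.0, -0.87, -1], [0.0, -2.5, 0.0, -0.15, 0.0, -1.09, -1]])

```text
time_s: 16.3
position: [0.5833, -0.1879, 0.0372]
tool_rot: [[-0.204, 0.978, 0.031], [0.968, 0.207, -0.144], [-0.147, 0.001, -0.989]]
ft_force: [2.4, 6.3, 4.1]
grip_width: 0.0267
gripper_force: 66.0
```

```bash
python3 track.py;python3 edge.py
```

```text
ecc 0.996 rot -4.46 scale 0.9978 rear move [-2.7118 -5.2173] front mid [507.9754 157.1396] target [510.7 162.3] rot -4.45
16.35 F [2.0868 5.8228 4.6637] M [ 0.6373  0.215  -1.1664] pos [ 0.5835 -0.1878  0.0377] dcmd mm [  0.3152   0.6484 -10.6226]
front_edge 0.81 [0.511  0.1459 0.037 ]
block_top 0.81 [0.5309 0.0638 0.038 ]
ref (np.float64(3.3369083758467415), np.float64(0.15274306035732668), np.float64(0.1514953124789183), 55, np.float64(0.00038938402674461704)) now (np.float64(-1.01061767191909), np.float64(0.1517390393540927), np.float64(0.15211654467004704), 55, np.float64(0.0002670676649968377)) yaw change -4.3475260477658315 edge-mid dy mm -0.626515687279644 (want -0.5)
```

Request:
move_arm(plan=[[0.0, -0.5, 0.0, -0.04, 0.0, -0.22, -1], [0.0, -1.0, 0.0, -0.07, 0.0, -0.44, -1], [0.0, -1.5, 0.0, -0.1, 0.0, -0.66, -1], [0.0, -2.0, 0.0, -0.13, 0.0, -0.88, -1], [0.0, -2.5, 0.0, -0.15, 0.0, -1.1, -1]])

```text
time_s: 17.0
position: [0.5835, -0.1878, 0.0484]
tool_rot: [[-0.203, 0.978, 0.04], [0.961, 0.207, -0.186], [-0.19, 0.001, -0.982]]
ft_force: [2.0, 6.1, 3.7]
grip_width: 0.0266
gripper_force: 65.8
```

```bash
python3 track.py;python3 edge.py;  python3 - <<'E'
from h import *
C=B+[0,-.0085,0]
rows(leg((12,11),(12,15.0),10,C,C),-1)
E
```

```text
ecc 0.992 rot -4.42 scale 0.9976 rear move [ -3.2156 -10.0931] front mid [507.6553 152.2608] target [510.7 162.3] rot -4.45
17.05 F [2.3509 6.2106 4.6731] M [ 0.6262  0.2274 -1.1346] pos [ 0.5835 -0.1877  0.0488] dcmd mm [0.3735 0.8288 0.5127]
front_edge 0.97 [0.5023 0.1508 0.037 ]
block_top 0.56 [0.5316 0.0613 0.038 ]
ref (np.float64(3.3369083758467415), np.float64(0.15274306035732668), np.float64(0.1514953124789183), 55, np.float64(0.00038938402674461704)) now (np.float64(-0.8331955047682984), np.float64(0.15070663199510473), np.float64(0.1510178528376013), 55, np.float64(0.00023881124010446096)) yaw change -4.17010388061504 edge-mid dy mm -1.7252075197253802 (want -0.5)
[[0.0, -0.4, 0.0, -0.03, 0.0, -0.17, -1], [0.0, -0.8, 0.0, -0.06, 0.0, -0.35, -1], [0.0, -1.2, 0.0, -0.08, 0.0, -0.52, -1], [0.0, -1.6, 0.0, -0.1, 0.0, -0.7, -1], [0.0, -2.0, 0.0, -0.13, 0.0, -0.87, -1]]
[[0.0, -0.4, 0.0, -0.02, 0.0, -0.18, -1], [0.0, -0.8, 0.0, -0.05, 0.0, -0.35, -1], [0.0, -1.2, 0.0, -0.08, 0.0, -0.53, -1], [0.0, -1.6, 0.0, -0.1, 0.0, -0.7, -1], [0.0, -2.0, 0.0, -0.12, 0.0, -0.88, -1]]
```

Request:
move_arm(plan=[[0.0, -0.4, 0.0, -0.03, 0.0, -0.17, -1], [0.0, -0.8, 0.0, -0.06, 0.0, -0.35, -1], [0.0, -1.2, 0.0, -0.08, 0.0, -0.52, -1], [0.0, -1.6, 0.0, -0.1, 0.0, -0.7, -1], [0.0, -2.0, 0.0, -0.13, 0.0, -0.87, -1]])

```text
time_s: 17.7
position: [0.5833, -0.1872, 0.0571]
tool_rot: [[-0.201, 0.978, 0.047], [0.954, 0.207, -0.219], [-0.224, 0.001, -0.975]]
ft_force: [2.6, 8.3, 3.3]
grip_width: 0.027
gripper_force: 65.9
```

Request:
move_arm(plan=[[0.0, -0.4, 0.0, -0.02, 0.0, -0.18, -1], [0.0, -0.8, 0.0, -0.05, 0.0, -0.35, -1], [0.0, -1.2, 0.0, -0.08, 0.0, -0.53, -1], [0.0, -1.6, 0.0, -0.1, 0.0, -0.7, -1], [0.0, -2.0, 0.0, -0.12, 0.0, -0.88, -1]])

```text
time_s: 18.2
position: [0.5832, -0.1864, 0.066]
tool_rot: [[-0.2, 0.978, 0.055], [0.945, 0.207, -0.252], [-0.258, 0.001, -0.966]]
ft_force: [2.1, 7.7, 4.7]
grip_width: 0.0265
gripper_force: 65.8
```

```bash
python3 track.py;python3 edge.py
```

```text
ecc 0.986 rot -4.64 scale 0.9974 rear move [ -3.2266 -17.8196] front mid [506.6491 144.5523] target [510.7 162.3] rot -4.45
18.25 F [2.1377 7.5497 4.3736] M [ 0.8173  0.1622 -1.1396] pos [ 0.5833 -0.1863  0.0663] dcmd mm [0.3283 1.0242 0.3533]
block_top 0.69 [0.5322 0.0651 0.038 ]
ref (np.float64(3.3369083758467415), np.float64(0.15274306035732668), np.float64(0.1514953124789183), 55, np.float64(0.00038938402674461704)) now (np.float64(-0.8589796575704983), np.float64(0.14895989543586657), np.float64(0.14928074877181038), 55, np.float64(0.00023754208895021727)) yaw change -4.19588803341724 edge-mid dy mm -3.462311585516298 (want -0.5)
```

```bash
python3 - <<'E'
from h import *
C=B+[0,-.0085,0]
rows(leg((12,15),(12,19.0),10,C,C),-1)
E
```

```text
[[0.0, -0.4, 0.0, -0.03, 0.0, -0.17, -1], [0.0, -0.8, 0.0, -0.05, 0.0, -0.35, -1], [0.0, -1.2, 0.0, -0.08, 0.0, -0.52, -1], [0.0, -1.6, 0.0, -0.1, 0.0, -0.7, -1], [0.0, -2.0, 0.0, -0.13, 0.0, -0.87, -1]]
[[0.0, -0.4, 0.0, -0.02, 0.0, -0.18, -1], [0.0, -0.8, 0.0, -0.05, 0.0, -0.35, -1], [0.0, -1.2, 0.0, -0.07, 0.0, -0.53, -1], [0.0, -1.6, 0.0, -0.1, 0.0, -0.7, -1], [0.0, -2.0, 0.0, -0.12, 0.0, -0.88, -1]]
```

Request:
move_arm(plan=[[0.0, -0.4, 0.0, -0.03, 0.0, -0.17, -1], [0.0, -0.8, 0.0, -0.05, 0.0, -0.35, -1], [0.0, -1.2, 0.0, -0.08, 0.0, -0.52, -1], [0.0, -1.6, 0.0, -0.1, 0.0, -0.7, -1], [0.0, -2.0, 0.0, -0.13, 0.0, -0.87, -1]])

```text
time_s: 18.9
position: [0.583, -0.1857, 0.0741]
tool_rot: [[-0.197, 0.978, 0.061], [0.936, 0.207, -0.284], [-0.291, 0.001, -0.957]]
ft_force: [2.8, 3.8, -3.6]
grip_width: 0.0268
gripper_force: 65.3
```

```bash
python3 track.py;python3 edge.py
```

```text
ecc 0.982 rot -4.51 scale 0.9974 rear move [ -3.337  -19.8812] front mid [507.0905 142.4802] target [510.7 162.3] rot -4.45
18.95 F [ 2.9647  3.7071 -2.6577] M [ 0.8951 -0.5816 -0.9201] pos [ 0.583  -0.1856  0.0743] dcmd mm [ 0.5935 -0.6933 -9.1375]
front_edge 0.86 [0.502  0.1496 0.037 ]
block_top 0.73 [0.5304 0.0663 0.038 ]
ref (np.float64(3.3369083758467415), np.float64(0.15274306035732668), np.float64(0.1514953124789183), 55, np.float64(0.00038938402674461704)) now (np.float64(-0.7937446757749697), np.float64(0.1486405169456405), np.float64(0.14893699991418524), 53, np.float64(0.0001695018420194559)) yaw change -4.130653051621711 edge-mid dy mm -3.8060604431414404 (want -0.5)
```

```bash
python3 - <<'E'
from h import *
C=B+[0,-.0085,0]
p,R=lev(12,17,B=C); json.dump(dict(p=p.tolist(),R=R.tolist()),open("cmd.json","w"))
print(p)
rows([lev(12,17,B=C,back=.008*i) for i in range(1,11)],-1)
E
```

```text
[ 0.5827 -0.1863  0.0746]
[[0.0, 0.0, 0.0, -0.8, 0.0, 0.0, -1], [0.0, 0.0, 0.0, -1.6, 0.0, 0.0, -1], [0.0, 0.0, 0.0, -2.4, 0.0, 0.0, -1], [0.0, 0.0, 0.0, -3.2, 0.0, 0.0, -1], [0.0, 0.0, 0.0, -4.0, 0.0, 0.0, -1]]
[[0.0, 0.0, 0.0, -0.8, 0.0, 0.0, -1], [0.0, 0.0, 0.0, -1.6, 0.0, 0.0, -1], [0.0, 0.0, 0.0, -2.4, 0.0, 0.0, -1], [0.0, 0.0, 0.0, -3.2, 0.0, 0.0, -1], [0.0, 0.0, 0.0, -4.0, 0.0, 0.0, -1]]
```

```bash
python3 - <<'E'
from h import *
p=env.get_image("scene")
cv2.imwrite("pics/s5.png",cv2.resize(p["color"][140:240,255:388],(798,600),interpolation=cv2.INTER_CUBIC)[:,:,::-1])
E
```

```text
(no output)
```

View pics/s5.png

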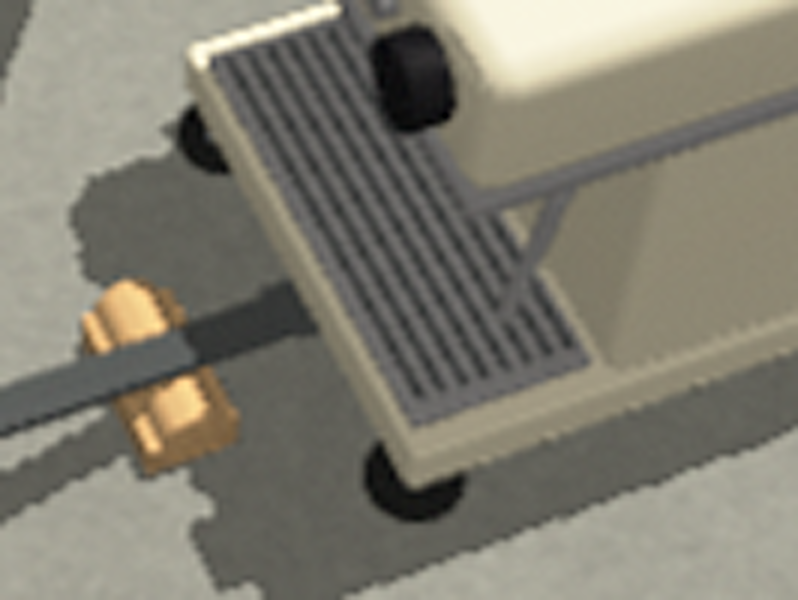

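The scene crop shows the machine low over both cups: the front edge now covers about half of each (cups near crop pixels 415,480 and 205,135). The bar's tip is free under the edge. I'll draw the bar out.

Request:
move_arm(plan=[[0.0, 0.0, 0.0, -0.8, 0.0, 0.0, -1], [0.0, 0.0, 0.0, -1.6, 0.0, 0.0, -1], [0.0, 0.0, 0.0, -2.4, 0.0, 0.0, -1], [0.0, 0.0, 0.0, -3.2, 0.0, 0.0, -1], [0.0, 0.0, 0.0, -4.0, 0.0, 0.0, -1]], squeeze=100)

```text
time_s: 19.65
position: [0.5907, -0.2246, 0.0863]
tool_rot: [[-0.199, 0.978, 0.06], [0.935, 0.208, -0.286], [-0.292, -0.0, -0.956]]
ft_force: [-0.1, 1.4, -4.2]
grip_width: 0.0259
gripper_force: 98.2
```

```bash
python3 track.py; python3 edge.py
```

```text
ecc 0.982 rot -4.49 scale 0.9974 rear move [ -3.374  -19.9112] front mid [507.1641 142.4482] target [510.7 162.3] rot -4.45
19.7 F [-0.6183 -2.0364 -3.6988] M [-0.154   0.1392  0.0804] pos [ 0.5912 -0.226   0.0869] dcmd mm [ -7.4789  35.1616 -11.1099]
front_edge 0.67 [0.5068 0.1524 0.037 ]
block_top 0.98 [0.5312 0.0433 0.038 ]
ref (np.float64(3.3369083758467415), np.float64(0.15274306035732668), np.float64(0.1514953124789183), 55, np.float64(0.00038938402674461704)) now (np.float64(-0.7557762928946307), np.float64(0.148581012011733), np.float64(0.14886331117797147), 55, np.float64(0.00022941708524869514)) yaw change -4.092684668741372 edge-mid dy mm -3.879749179355213 (want -0.5)
```

Request:
move_arm(plan=[[0.0, 0.0, 0.0, -0.8, 0.0, 0.0, -1], [0.0, 0.0, 0.0, -1.6, 0.0, 0.0, -1], [0.0, 0.0, 0.0, -2.4, 0.0, 0.0, -1], [0.0, 0.0, 0.0, -3.2, 0.0, 0.0, -1], [0.0, 0.0, 0.0, -4.0, 0.0, 0.0, -1]])

```text
time_s: 20.35
position: [0.5987, -0.2619, 0.0981]
tool_rot: [[-0.199, 0.978, 0.061], [0.935, 0.208, -0.286], [-0.292, -0.0, -0.956]]
ft_force: [-0.0, 1.2, -5.9]
grip_width: 0.0255
gripper_force: 98.2
```

```bash
python3 - <<'E'
from h import *
s=env.observe();print(s["time_s"],s["ft_force"],s["wrist_torque"],s["position"],cmd()[0])
for n in ("scene","top"):
    p=env.get_image(n)
    for k,z in (("bar_tip",.01),("block_top",.038),("bar_grip",.13)):
        px,c=tip(k,p); 
        if c>.3: print(n,k,c,onz(p,px,z))
# next: lift 60 mm and level, then turn
p0,R0=cmd();R=R0
a=(p0[0],p0[1],p0[2],12,17)
rows(path([a,(p0[0],p0[1]-.02,p0[2]+.06,12,14),(.605,-.22,.14,45,8)],[5,10]),-1)
E
```

```text
20.35 [-0.0211  1.2306 -5.9076] [0.2769 0.0129 0.0039] [ 0.5987 -0.2619  0.0981] [ 0.5986 -0.2611  0.098 ]
scene bar_tip 0.66 [0.5196 0.1056 0.01  ]
scene block_top 0.91 [0.5434 0.0325 0.038 ]
top bar_tip 0.91 [0.5375 0.0889 0.01  ]
top block_top 0.79 [0.5234 0.039  0.038 ]
[[0.0, 0.6, 0.0, -0.73, -0.08, -1.03, -1], [0.0, 1.2, 0.0, -1.45, -0.17, -2.07, -1], [0.0, 1.8, 0.0, -2.18, -0.25, -3.1, -1], [0.0, 2.4, 0.0, -2.9, -0.33, -4.13, -1], [0.0, 3.0, 0.0, -3.63, -0.42, -5.17, -1]]
[[-0.78, 0.6, -3.21, 0.62, 0.19, 0.04, -1], [-1.53, 1.2, -6.42, 1.23, 0.38, 0.07, -1], [-2.24, 1.8, -9.64, 1.84, 0.57, 0.1, -1], [-2.92, 2.39, -12.87, 2.45, 0.76, 0.14, -1], [-3.57, 2.98, -16.11, 3.06, 0.95, 0.17, -1]]
[[-0.61, 0.6, -3.24, 0.53, 0.35, 0.08, -1], [-1.19, 1.2, -6.49, 1.06, 0.7, 0.16, -1], [-1.74, 1.79, -9.75, 1.59, 1.04, 0.24, -1], [-2.25, 2.39, -13.01, 2.13, 1.39, 0.32, -1], [-2.72, 2.98, -16.28, 2.66, 1.74, 0.4, -1]]
```

Request:
move_arm(plan=[[0.0, 0.6, 0.0, -0.73, -0.08, -1.03, -1], [0.0, 1.2, 0.0, -1.45, -0.17, -2.07, -1], [0.0, 1.8, 0.0, -2.18, -0.25, -3.1, -1], [0.0, 2.4, 0.0, -2.9, -0.33, -4.13, -1], [0.0, 3.0, 0.0, -3.63, -0.42, -5.17, -1]])

```text
time_s: 21.25
position: [0.5985, -0.2811, 0.1582]
tool_rot: [[-0.203, 0.978, 0.05], [0.949, 0.209, -0.236], [-0.242, -0.001, -0.97]]
ft_force: [0.4, 0.9, -7.3]
grip_width: 0.0256
gripper_force: 98.8
```

Request:
move_arm(plan=[[-0.78, 0.6, -3.21, 0.62, 0.19, 0.04, -1], [-1.53, 1.2, -6.42, 1.23, 0.38, 0.07, -1], [-2.24, 1.8, -9.64, 1.84, 0.57, 0.1, -1], [-2.92, 2.39, -12.87, 2.45, 0.76, 0.14, -1], [-3.57, 2.98, -16.11, 3.06, 0.95, 0.17, -1]])

```text
time_s: 21.75
position: [0.6018, -0.2502, 0.1487]
tool_rot: [[-0.471, 0.877, 0.091], [0.861, 0.48, -0.167], [-0.191, -0.0, -0.982]]
ft_force: [-0.5, -0.3, -6.8]
grip_width: 0.0257
gripper_force: 98.9
```

Request:
move_arm(plan=[[-0.61, 0.6, -3.24, 0.53, 0.35, 0.08, -1], [-1.19, 1.2, -6.49, 1.06, 0.7, 0.16, -1], [-1.74, 1.79, -9.75, 1.59, 1.04, 0.24, -1], [-2.25, 2.39, -13.01, 2.13, 1.39, 0.32, -1], [-2.72, 2.98, -16.28, 2.66, 1.74, 0.4, -1]])

```text
time_s: 22.25
position: [0.6051, -0.2196, 0.1398]
tool_rot: [[-0.702, 0.705, 0.099], [0.698, 0.709, -0.098], [-0.139, -0.0, -0.99]]
ft_force: [-0.5, 0.1, -6.2]
grip_width: 0.0257
gripper_force: 98.9
```

```bash
python3 - <<'E'
from h import *
s=env.observe();print(s["time_s"],s["ft_force"],s["wrist_torque"],s["position"],cmd()[0])
P=[env.get_image(n) for n in ("scene","top")]
for k in ("bar_tip","bar_grip"):
    o=[]
    for p in P:
        px,c=tip(k,p)
        if c>.3:o.append((p,px));print(k,c,onz(p,px,.05))
    if len(o)==2: print(tri(o))
E
```

```text
22.25 [-0.474   0.0903 -6.2285] [-0.5064 -0.4607  0.0061] [ 0.6051 -0.2196  0.1398] [ 0.605 -0.22   0.14 ]
bar_tip 0.78 [0.3019 0.0582 0.05  ]
bar_tip 0.6 [0.3393 0.0412 0.05  ]
(array([0.347 , 0.0407, 0.1048]), [1.8, 1.8])
bar_grip 0.91 [ 0.5163 -0.2093  0.05  ]
bar_grip 0.84 [ 0.6181 -0.2493  0.05  ]
(array([ 0.6002, -0.2167,  0.1817]), [1.0, 1.0])
```

```bash
python3 - <<'E'
from h import *
rows(path([(.605,-.22,.14,45,8),(.605,-.22,.05,45,8),(.605,-.22,-.012,45,-2)],[5,10]),-1)
E
```

```text
[[0.0, 0.0, 0.0, 0.25, 0.0, 1.79, -1], [0.0, 0.0, 0.0, 0.5, 0.0, 3.57, -1], [0.0, 0.0, 0.0, 0.75, 0.0, 5.35, -1], [0.0, 0.0, 0.0, 1.0, 0.0, 7.13, -1], [0.0, 0.0, 0.0, 1.25, 0.0, 8.92, -1]]
[[0.0, 1.0, 0.0, 0.09, 0.0, 0.61, -1], [0.0, 2.0, 0.0, 0.17, 0.0, 1.22, -1], [0.0, 3.0, 0.0, 0.26, 0.0, 1.84, -1], [0.0, 4.0, 0.0, 0.35, 0.0, 2.45, -1], [0.0, 5.0, 0.0, 0.43, 0.0, 3.07, -1]]
[[0.0, 1.0, 0.0, 0.04, 0.0, 0.61, -1], [-0.01, 2.0, 0.0, 0.07, 0.0, 1.23, -1], [-0.01, 3.0, 0.0, 0.1, 0.0, 1.85, -1], [-0.01, 4.0, 0.0, 0.13, 0.0, 2.47, -1], [-0.01, 5.0, 0.0, 0.17, 0.0, 3.09, -1]]
```

Request:
move_arm(plan=[[0.0, 0.0, 0.0, 0.25, 0.0, 1.79, -1], [0.0, 0.0, 0.0, 0.5, 0.0, 3.57, -1], [0.0, 0.0, 0.0, 0.75, 0.0, 5.35, -1], [0.0, 0.0, 0.0, 1.0, 0.0, 7.13, -1], [0.0, 0.0, 0.0, 1.25, 0.0, 8.92, -1]])

```text
time_s: 23.05
position: [0.6055, -0.2206, 0.0502]
tool_rot: [[-0.699, 0.708, 0.1], [0.701, 0.706, -0.099], [-0.141, 0.001, -0.99]]
ft_force: [-2.3, -0.5, -1.3]
grip_width: 0.0255
gripper_force: 104.0
```

Request:
move_arm(plan=[[0.0, 1.0, 0.0, 0.09, 0.0, 0.61, -1], [0.0, 2.0, 0.0, 0.17, 0.0, 1.22, -1], [0.0, 3.0, 0.0, 0.26, 0.0, 1.84, -1], [0.0, 4.0, 0.0, 0.35, 0.0, 2.45, -1], [0.0, 5.0, 0.0, 0.43, 0.0, 3.07, -1]])

```text
time_s: 23.55
position: [0.6057, -0.2206, 0.0191]
tool_rot: [[-0.706, 0.707, 0.038], [0.706, 0.707, -0.037], [-0.053, 0.0, -0.999]]
ft_force: [-0.1, -2.2, -2.5]
grip_width: 0.0254
gripper_force: 104.0
```

Request:
move_arm(plan=[[0.0, 1.0, 0.0, 0.04, 0.0, 0.61, -1], [-0.01, 2.0, 0.0, 0.07, 0.0, 1.23, -1], [-0.01, 3.0, 0.0, 0.1, 0.0, 1.85, -1]])

```text
time_s: 23.85
position: [0.6052, -0.2202, -0.0]
tool_rot: [[-0.707, 0.707, -0.0], [0.707, 0.707, 0.001], [0.001, 0.0, -1.0]]
ft_force: [1.1, -2.3, -2.7]
grip_width: 0.0252
gripper_force: 104.0
```

Request:
move_arm(plan=[[0, 0.6, 0, 0, 0, 0.4, -1], [0, 1.2, 0, 0, 0, 0.8, -1], [0, 1.8, 0, 0, 0, 1.2, -1], [0, 2.2, 0, 0, 0, 1.5, -1]])

```text
time_s: 24.25
position: [0.605, -0.22, -0.0149]
tool_rot: [[-0.707, 0.707, -0.028], [0.707, 0.707, 0.028], [0.039, 0.0, -0.999]]
ft_force: [0.4, -0.9, -1.9]
grip_width: 0.0252
gripper_force: 104.0
```

Request:
move_arm(plan=[[0, 0.3, 0, 0, 0, 0.2, -1], [0, 0.6, 0, 0, 0, 0.4, -1]])

```text
time_s: 24.45
position: [0.6049, -0.2199, -0.0186]
tool_rot: [[-0.706, 0.707, -0.035], [0.706, 0.707, 0.035], [0.049, 0.0, -0.999]]
ft_force: [1.4, -2.0, -2.1]
grip_width: 0.0255
gripper_force: 104.0
```

Request:
move_arm(plan=[[0, 0.3, 0, 0, 0, 0.2, -1], [0, 0.5, 0, 0, 0, 0.3, -1]])

```text
time_s: 24.65
position: [0.6048, -0.2198, -0.0217]
tool_rot: [[-0.706, 0.707, -0.041], [0.706, 0.707, 0.041], [0.058, 0.0, -0.998]]
ft_force: [1.5, -2.2, -1.4]
grip_width: 0.0257
gripper_force: 104.0
```

Request:
move_arm(plan=[[0, 0.3, 0, 0, 0, 0.2, -1], [0, 0.5, 0, 0, 0, 0.3, -1]])

```text
time_s: 24.85
position: [0.6047, -0.2196, -0.0247]
tool_rot: [[-0.706, 0.707, -0.047], [0.705, 0.707, 0.047], [0.067, 0.0, -0.998]]
ft_force: [1.3, -1.9, -1.8]
grip_width: 0.0253
gripper_force: 104.1
```

Request:
move_arm(plan=[[0, 0.2, 0, 0, 0, 0.1, -1], [0, 0.3, 0, 0, 0, 0.2, -1]])

```text
time_s: 25.05
position: [0.6046, -0.2196, -0.0267]
tool_rot: [[-0.705, 0.707, -0.051], [0.705, 0.707, 0.051], [0.072, 0.0, -0.997]]
ft_force: [1.1, -2.2, -1.1]
grip_width: 0.0255
gripper_force: 104.1
```

Request:
move_arm(plan=[[0, 0.2, 0, 0, 0, 0.1, -1], [0, 0.4, 0, 0, 0, 0.3, -1]])

```text
time_s: 25.25
position: [0.6045, -0.2194, -0.0295]
tool_rot: [[-0.705, 0.707, -0.055], [0.705, 0.707, 0.056], [0.079, 0.0, -0.997]]
ft_force: [0.6, -2.7, -1.8]
grip_width: 0.0253
gripper_force: 104.0
```

```bash
python3 - <<'E'
from h import *
s=env.observe();print(s["time_s"],s["ft_force"],s["position"])
P=[env.get_image(n) for n in ("scene","top")];o=[]
for p in P:
    px,c=tip("bar_grip",p)
    if c>.3:o.append((p,px))
print(tri(o) if len(o)==2 else o and len(o))
E
```

```text
25.25 [ 0.6344 -2.6589 -1.7813] [ 0.6045 -0.2194 -0.0295]
1
```

Request:
move_arm(plan=[[0, 0.2, 0, 0, 0, 0.1, -1], [0, 0.2, 0, 0, 0, 0.2, -1]])

```text
time_s: 25.65
position: [0.6044, -0.2194, -0.0312]
tool_rot: [[-0.705, 0.707, -0.058], [0.705, 0.707, 0.058], [0.082, 0.0, -0.997]]
ft_force: [-2.0, -0.6, 9.4]
grip_width: 0.0255
gripper_force: 105.3
```

Request:
move_arm(plan=[[0, 0, 0, 0, 0, 0, -0.5], [0, 0, 0, 0, 0, 0, -0.3], [0, 0, 0, 0, 0, 0, -0.1], [0, 0, 0, 0, 0, 0, 0.2]])

```text
time_s: 26.05
position: [0.6045, -0.2192, -0.0316]
tool_rot: [[-0.705, 0.707, -0.058], [0.705, 0.707, 0.058], [0.082, 0.0, -0.997]]
ft_force: [-0.0, 0.2, 1.1]
grip_width: 0.0501
gripper_force: 0.0
```

Contact reached and the bar is released. Next I open fully and retreat straight up.

Request:
move_arm(plan=[[0, 0, 0, 0, 0, -0.5, 0.6], [0, 0, 0, 0, 0, -1, 1], [0, 0, 0, 0, 0, -2.5, 1], [0, 0, 0, 0, 0, -5, 1], [0, 0, 0, 0, 0, -9, 1]])

```text
time_s: 26.55
position: [0.6086, -0.224, 0.0577]
tool_rot: [[-0.704, 0.707, -0.061], [0.705, 0.707, 0.06], [0.086, -0.001, -0.996]]
ft_force: [0.8, 0.4, 0.0]
grip_width: 0.0856
gripper_force: 0.0
```

Request:
move_arm(plan=[[0, 0, 0, 0, 0, -3, 1], [0, 0, 0, 0, 0, -6, 1], [0, 0, 0, 0, 0, -10, 1], [0, 0, 0, 0, 0, -12, 1], [0, 0, 0, 0, 0, -12, 1]])

```text
time_s: 27.05
position: [0.6176, -0.2322, 0.1816]
tool_rot: [[-0.705, 0.707, -0.052], [0.705, 0.707, 0.054], [0.075, 0.002, -0.997]]
ft_force: [-0.6, -0.1, -0.1]
grip_width: 0.0856
gripper_force: 0.0
```

```bash
python3 - <<'E'
from h import *
s=env.observe();print(s["time_s"],s["ft_force"],s["position"],s["grip_width"])
P={n:env.get_image(n) for n in ("scene","top")}
for k,z in (("bar_tip",.004),("bar_grip",.009),("block_top",.038),("foot_right",.002),("foot_left",.002),("cup_right",.002),("cup_left",.002),("front_edge",.024),("mug",0)):
    o=[]
    for n,p in P.items():
        px,c=tip(k,p)
        if c>.3:o.append((p,px));print(k,n,c,onz(p,px,z))
    if len(o)==2: print("  tri",*tri(o))
import edge
print(edge.edge(P["top"],.038))
E
python3 track.py | head -1
```

```text
27.05 [-0.6131 -0.0917 -0.1477] [ 0.6176 -0.2322  0.1816] 0.08561910850885257
bar_tip scene 0.75 [0.3496 0.0351 0.004 ]
bar_grip scene 0.85 [ 0.6033 -0.2286  0.009 ]
bar_grip top 0.75 [ 0.6056 -0.2252  0.009 ]
  tri [ 0.6048 -0.2268  0.0103] [2.0, 2.0]
block_top scene 0.77 [0.5325 0.0353 0.038 ]
block_top top 0.96 [0.5262 0.0479 0.038 ]
  tri [0.5253 0.0438 0.0241] [5.0, 5.0]
foot_right scene 0.63 [0.6158 0.1649 0.002 ]
foot_right top 0.54 [ 0.6632 -0.4551  0.002 ]
  tri [ 0.7137 -0.1228  0.4754] [186.1, 186.1]
foot_left scene 0.81 [0.3844 0.1794 0.002 ]
foot_left top 0.69 [ 0.6622 -0.4474  0.002 ]
  tri [ 0.6574 -0.1156  0.5294] [140.3, 140.3]
cup_right scene 0.48 [0.6234 0.1671 0.002 ]
cup_right top 0.52 [0.6295 0.1593 0.002 ]
  tri [0.6288 0.1602 0.0135] [2.7, 2.7]
cup_left scene 0.68 [0.3856 0.1587 0.002 ]
front_edge scene 0.87 [0.5072 0.1454 0.024 ]
front_edge top 0.85 [0.5115 0.1518 0.024 ]
  tri [0.5103 0.1477 0.0276] [3.7, 3.7]
mug scene 0.84 [ 0.4958 -0.4386  0.    ]
mug top 0.61 [ 0.4998 -0.4365  0.    ]
  tri [ 0.4992 -0.4365  0.004 ] [1.6, 1.6]
ref (np.float64(3.3369083758467415), np.float64(0.15274306035732668), np.float64(0.1514953124789183), 55, np.float64(0.00038938402674461704)) now (np.float64(-0.767302515490656), np.float64(0.14862581888414825), np.float64(0.14891242386046394), 44, np.float64(0.000158032860826981)) yaw change -4.104210891337398 edge-mid dy mm -3.830636496862744 (want -0.5)
(np.float64(-0.9160236073570295), np.float64(0.15044824385897249), np.float64(0.15079040825101164), 41, np.float64(0.0002882139271638697))
ecc 0.982 rot -4.50 scale 0.9974 rear move [ -3.3454 -19.9041] front mid [507.1459 142.4562] target [510.7 162.3] rot -4.45
```

```bash
python3 -c "
from rig import env
print(env.close_job())"
```

```text
the job is handed in; nothing more can be done
None
```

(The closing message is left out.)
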